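Scan a pigment jar: label to the scanner, lid shut

ROBOT

A 6-joint arm with a two-finger parallel gripper is mounted at the origin on the work surface. World frame = base frame: x ahead of the robot, y to its left, z up, the work surface at z = 0. Lengths are in mm, angles in rad, forces in N, time in s.
With the tool pointing down it reaches from about 275 to 1000 mm from the base axis. Payload 8.4 kg.
Tool frame: the origin (TCP) lies midway between the tips of the shut fingers; the grasp point (between the pads) lies 19 mm behind it; z points along the fingers, y is the line along which they close (so a half turn about z gives the same grasp; the last joint's range is limited). The gripper opens to 85 mm and grips with 20 to 120 N. Pads are 22 mm wide; open, the fingers measure 114 mm over their backs; the gripper's body (76 mm by 85 mm) begins 54 mm behind the grasp point. The pads swing forward as they close: fully open they stand 13 mm farther back than shut.
Start: joints at [1.301, 0.353, 1.633, -0, 1.155, -0.002], TCP at [165.38, 602.725, 201.681] pointing down, gripper open.
Joint ranges: [-2.63, 2.63], [-0.92, 2.1], [0.06, 2.66], [-1.3, 4.44], [0, 2.69], [-3.02, 3.02]. Speed limits (rad/s): [2.22, 2.22, 2.79, 3.14, 3.14, 3.14].

INTERFACE

Orientations are given as [roll, pitch, yaw] about the fixed x, y, z axes, in that order (R = Rz(yaw) Ry(pitch) Rx(roll)).
In Python, from rig import r, imaging gives the robot as it stands. The module is installed in compiled form; this text tells all that it offers.
- The arm moves only by the tool arm_command, never from a script. Its argument "deltas" is a list of rows, each an object of numbers: "hand": the finger opening in mm, from 0 to 85.4; "tx", "ty", "tz": the shift along the tool's x, y, z in mm; "wx", "wy", "wz": the turn, a rotation vector about the tool's x, y, z in rad. A call has 1 to 8 rows; each row shifts and turns the commanded pose from where the row before left it, along the tool's axes as they then stand; what a row does not reach is not made up. A row lasts 1/8 s, in which the tool goes at most 62.5 mm and 10.7 degrees, less where a joint would pass 70% of its speed; a pose out of reach is approached as far as the arm can. A call with a gripper value outside its range is refused whole. The fingers move at their own pace and stop on an object; "squeeze" is the grip in N (left out, the last holds). Time passes only in rows, so rows that do not move let the fingers close. It gives the time, the measured TCP pose, the force, the opening and the grip force at its end, in the units of the state.
- r.sense(): the state, without advancing time (a new reading comes with each control period).
- imaging.grab_frame(name): name is "side" or "top" or "wrist"; returns a dict with "image" (420x560x3 uint8, red, green, blue), "mtx" (3x3 intrinsics, pixels), "world_to_cam" (4x4, takes a point from world to camera coordinates). Camera axes: x right, y up, looking along -z (the intrinsics and any distortion apply to the point x, -y, -z); pixel columns grow to the right and rows downward; lengths in mm; the calibration is good to about 2 mm. The wrist camera is an equidistant fisheye: a pixel r from the principal point sees the ray r / f radians off the axis. A picture is of the moment at which its call begins. There is no depth.
- r.sign_off(): hands the job in; it is judged then, once.
The state is a dict: "clock": time; "qpos": joint angles; "qvel": joint speeds; "joint_efforts": joint torques, N m; "eef_pos": TCP position; "tcp_rot": TCP orientation; "contact_force": force on the tool from outside, world axes, zero at the start; "wrist_torque": the same for the moment, N m; "opening": opening from 0.0 (shut) to 1.0 (fully open); "grasp_force": force on a finger pad.
Only numpy, scipy, OpenCV 4.12 (cv2) and the standard library are available. Lean on these libraries where they do the work, as an engineer would, in place of code of your own. Each camera call takes 0.05 s, during which the arm holds its last target. There are 200 camera calls.

TASK

Take the jar with the turquoise cap out of the wooden tray and set it down gently, upright on the middle of the white round rest in the scan station, turned so that the blue line on its label squarely faces the dark window of the scanner block. Then shut the station's orange lid fully. Leave the other two jars where they stand.

Things in the scene. Friction and masses are not known exactly. Their poses are not given: they have to be found in the camera images.
- jar_turquoise: The jar to scan, turquoise (blue-green) cap and contents: round glass jar, 52 mm diameter, 65 mm tall, about 0.18 kg; cap 50 mm across, above 51 mm. On one side a white label with a blue upright line; a white seal strip runs from the cap's middle down to it, Origin: centre of the underside; z up; +x points out through the blue line. Starts standing in the tray.
- jar_ochre: Ochre-yellow cap and contents, to be left alone: round glass jar, 52 mm diameter, 65 mm tall, about 0.18 kg; cap 50 mm across, above 51 mm. On one side a white label with a blue upright line; a white seal strip runs from the cap's middle down to it, Origin: centre of the underside; z up; +x points out through the blue line. Starts standing in the tray.
- jar_umber: Dark-brown cap and contents, to be left alone: round glass jar, 52 mm diameter, 65 mm tall, about 0.18 kg; cap 50 mm across, above 51 mm. On one side a white label with a blue upright line; a white seal strip runs from the cap's middle down to it, Origin: centre of the underside; z up; +x points out through the blue line. Starts standing in the tray.
- jar_turquoise_mark (a point): Point on the blue line of the turquoise jar's label: 26 mm from the jar's axis along its +x, 30 mm above its base. The label is 36 mm wide and 32 mm tall, centred 27 mm above the base.
- tray: Fixed walnut tray lined with black velvet, 210 mm (x) by 372 mm (y), rim 32 mm high and 12 mm thick, velvet floor 8 mm above the table. Origin: centre of its underside. The three jars stand on the velvet in a row along y, 108 mm apart, in any order, each up to 20 mm off the row's line in x.
- station: Fixed scan station: light-grey desk-shaped box, open top, orange see-through lid. Origin on the table under the middle of the round rest; +x to the back, front (-x) roughly to the robot. Inside: x -94 to 98 mm, y -109 to 109 mm, dark floor 6 mm above the table. Walls 6 mm thick: front 60 mm high, sides rising to 130 mm at the back; a closed housing, 124 mm high, goes on to x = 162 mm.
- rest (a point): Centre of the top of the white round rest on which the jar is to stand: 72 mm diameter, its top 10 mm above the table and 4 mm above the floor around it. Axes as the station's.
- window (a point): Centre of the scanner block's round dark-red window, 58 mm behind the middle of the rest, 40 mm above the table, looking to the front. The jar faces it when the jar's +x points along the station's +x. The block is dark steel, 64 mm wide, 14 to 70 mm above the table, from x = 62 mm to the back of the box.
- lid (a joint): Angle of the orange acrylic lid (0.30 kg), rad: 0 shut, 1.29 at its open stop; starts between 1.15 and 1.29. Stays where it is left (friction hinge, 0.5 N m: about 3 N at the front edge). At angle q it rises from the hinge to the front at q - 0.329 rad above level (shut: slopes down). Open, it leans over the rest: a gripper pointing straight down cannot reach the rest.
- lid_edge (a point): Middle of the outer (shut: upper) face of the black grip strip on the lid's free front edge, 228 mm from the hinge line and 9 mm outside the plane through it; moves with the lid. Strip 140 mm wide, 22 mm deep, 8 mm thick; the lid is 236 mm wide. Pushing on this face shuts the lid.
- lid_hinge (a point): Middle of the lid's hinge line, which runs along the station's y, 105 mm behind the middle of the rest, 130 mm above the table. Axes as the station's.

How it is judged (in metres and radians):
On the way, in this order (a step that is already met when the one before it is completed fails the run):
1. the turquoise jar stands let go on the rest, marked side to the window, the lid still open (horizontal distance between jar_turquoise and rest below 0.011 m and z of jar_turquoise in the frame of rest between -0.004 and 0.004 m and angle between jar_turquoise's own z axis and vertical below 0.06 rad and angle between the x axis of jar_turquoise and the x axis of station, either way round below 0.21 rad and horizontal distance between jar_turquoise_mark and window below 0.055 m and contact force between the fingers and jar_turquoise below 0.1 N and linear speed of jar_turquoise below 0.02 m/s and value of joint lid above 0.6 rad), for 0.2 s.
2. the lid is shut (value of joint lid below 0.05 rad), for 0.2 s.
At the end, for the whole second after the job is handed in: The turquoise jar stands at rest and upright (within 3 degrees) on the round rest, its axis within 11 mm of the middle, its blue line facing the window within 12 degrees, and the lid is shut (under 0.05 rad) (horizontal distance between jar_turquoise and rest below 0.011 m and z of jar_turquoise in the frame of rest between -0.004 and 0.004 m and angle between jar_turquoise's own z axis and vertical below 0.06 rad and angle between the x axis of jar_turquoise and the x axis of station, either way round below 0.21 rad and horizontal distance between jar_turquoise_mark and window below 0.055 m and contact force between the fingers and jar_turquoise below 0.1 N and linear speed of jar_turquoise below 0.02 m/s and value of joint lid below 0.05 rad); the robot touches nothing.
It fails at once if one of the other two jars is moved by more than 25 mm or tipped (distance of any of jar_ochre, jar_umber from where it was at the start of the episode above 0.025 m or angle between any of jar_ochre, jar_umber's own z axis and vertical above 0.4 rad).
It fails at once if the jar is dropped (falls out of the fingers at over 0.4 m/s) (contact force between the fingers and jar_turquoise below 0.1 N and linear speed of jar_turquoise above 0.4 m/s).
It fails at once if the jar is banged against the station (over 50 N) (contact force between jar_turquoise and station above 50 N).
It also fails if it takes over 72 s, if anything falls off the work surface, if the arm or the gripper's body presses on something with over 40 N, if the wrist force passes 120 N, or if a joint passes its speed limit or range.

## Working session

There is one attempt and no reset: what is moved stays moved. The work goes in short steps, Python scripts to look and compute and a tool call to move; the robot and the scene stay as the last step left them, time stands still between calls to the robot, and variables do not carry over. Pictures are saved under pics/ and viewed, at most 10 in all, crops included, and the job is handed in when it is done.

Besides the shell and the picture viewer there is one more tool, called after "Call:" by a JSON object that holds its "op" and its "data", one argument or row to a line. arm_command: Moves the arm, as the interface text tells. Its arguments: {"type":"object","properties":{"deltas":{"type":"array"},"squeeze":{"type":"number"}},"required":["deltas"]}

```bash
mkdir -p pics; cat > h.py <<'E'
import numpy as np,cv2
from rig import r,imaging
def grab(n,f):
    d=imaging.grab_frame(n); cv2.imwrite(f'pics/{f}.png',d['image'][:,:,::-1]); np.savez(f'pics/{f}.npz',K=d['mtx'],T=d['world_to_cam']); return d
def ray(f,u,v,fish=False):
    z=np.load(f'pics/{f}.npz');K,T=z['K'],z['T']
    a=np.array([(u-K[0,2])/K[0,0],(v-K[1,2])/K[1,1]])
    if fish:
        t=np.hypot(*a); d=np.array([*(a/t*np.sin(t)),np.cos(t)])
    else: d=np.array([*a,1.])
    d=d*[1,-1,-1]; R=T[:3,:3]; return -R.T@T[:3,3],R.T@d
def atz(f,u,v,zz,fish=False):
    o,d=ray(f,u,v,fish); return o+d*(zz-o[2])/d[2]
def proj(f,p,fish=False):
    z=np.load(f'pics/{f}.npz');K,T=z['K'],z['T']
    c=(T[:3,:3]@np.asarray(p,float)+T[:3,3])*[1,-1,-1]
    if fish:
        t=np.arctan2(np.hypot(c[0],c[1]),c[2]); a=c[:2]/np.hypot(c[0],c[1])*t
    else: a=c[:2]/c[2]
    return np.array([K[0,0]*a[0]+K[0,2],K[1,1]*a[1]+K[1,2]])
E
python3 - <<'E'
from h import *
a=grab('top','top0')['image'];b=grab('side','side0')['image']
cv2.imwrite('pics/top0b.png',cv2.resize(a,(800,600),interpolation=cv2.INTER_CUBIC)[:,:,::-1])
cv2.imwrite('pics/side0b.png',cv2.resize(b,(800,600),interpolation=cv2.INTER_CUBIC)[:,:,::-1])
for f in('top0','side0'):
    z=np.load(f'pics/{f}.npz');print(z['K'],-z['T'][:3,:3].T@z['T'][:3,3])
print(r.sense())
E
```

```text
[[527.75195286   0.         276.98386776]
 [  0.         527.75195286 209.6375832 ]
 [  0.           0.           1.        ]] [ 373.78616607   66.15580888 1254.13004459]
[[509.54556098   0.         278.48478246]
 [  0.         509.54556098 209.86150578]
 [  0.           0.           1.        ]] [  85.52822519 -445.80385345  772.97710115]
{'clock': 0.1, 'qpos': array([ 1.30059118e+00,  3.53603014e-01,  1.63403144e+00, -3.56029811e-05,
        1.15520332e+00, -2.40254550e-03]), 'qvel': array([-0.00097768,  0.00145525, -0.00176669,  0.00053693, -0.00083542,
        0.00057308]), 'joint_efforts': array([-1.83245516e-03, -6.06361413e+01, -3.42819536e+01, -5.84434201e-05,
        4.04788821e-03,  9.50271840e-06]), 'eef_pos': array([165.276208  , 602.28427548, 201.03383189]), 'tcp_rot': array([-3.14034747e+00,  2.95628993e-05,  2.87380447e+00]), 'contact_force': array([-0.21706884, -0.26129636, -0.37986568]), 'wrist_torque': array([ 0.01478714, -0.03002785,  0.01757762]), 'grasp_force': 0.0, 'opening': 1.0023761354852685}
```

View pics/top0b.png

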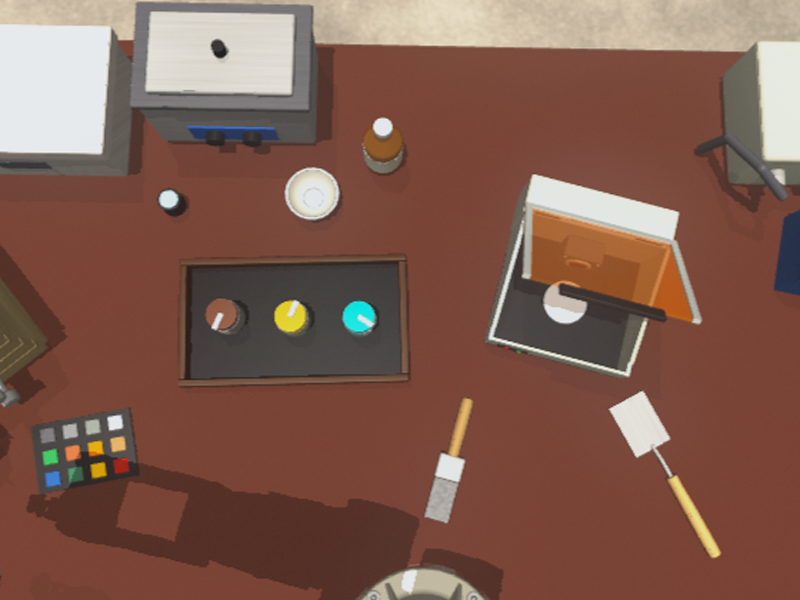

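View pics/side0b.png

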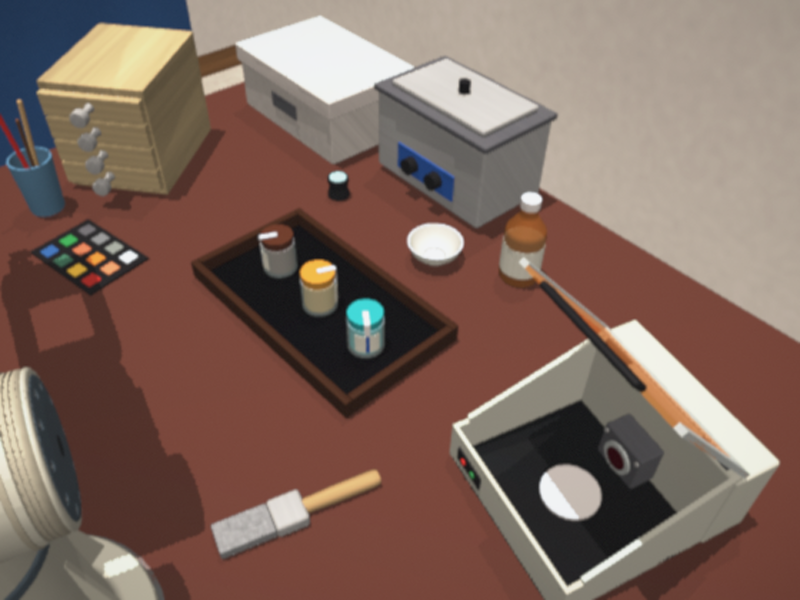

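```bash
python3 - <<'E'
from h import *
s=.7
T=lambda u,v,z:atz('top0',u*s,v*s,z).round(1)
S=lambda u,v,z:atz('side0',u*s,v*s,z).round(1)
print('jar',T(359,317,73),S(365.5,311,73),'strip end',T(373,325,73),S(368,322,73))
print('rest side',S(570.5,492,10),'win',S(616,458,40))
print('blue line on label side', S(368,346,38))
a,b=T(534,177,124),T(679,212,124);print('back edge',a,b,np.arctan2(*(a-b)[:2][::1]),np.linalg.norm(a-b))
a,b=T(487,342,60),T(629,376,60);print('front edge top',a,b,np.linalg.norm(a-b))
a,b=S(455,426,60),S(570,594,60);print('front edge side',a,b,np.linalg.norm(a-b))
# angle
for n,c in(('umber',T(222,315,73)),('ochre',T(291,317,73))):print(n,c)
# lid edge top strip ends
E
python3 - <<'E'
import cv2
from h import *
im=cv2.imread('pics/top0.png');a=cv2.resize(im[115:275,330:500],None,fx=4.5,fy=3.5,interpolation=cv2.INTER_CUBIC) if 0 else cv2.resize(im[115:270,235:500],None,fx=3,fy=3,interpolation=cv2.INTER_CUBIC)
cv2.imwrite('pics/c1.png',a)
E
```

```text
jar [514.5 107.6  73. ] [516.9 106.   73. ] strip end [502.1  85.3  73. ] [506.3  87.6  73. ]
rest side [ 551.2 -237.2   10. ] win [ 610. -251.   40.]
blue line on label side [498.7  79.   38. ]
back edge [ 731.3 -162.   124. ] [ 679.  -386.5  124. ] 0.22887987515970168 230.511474768611
front edge top [478.8 -96.1  60. ] [ 427.8 -321.3   60. ] 230.9026634753268
front edge side [ 484.7 -103.6   60. ] [ 430.3 -324.8   60. ] 227.79113239983684
umber [514.6 322.9  73. ]
ochre [513.  214.5  73. ]
```

View pics/c1.png

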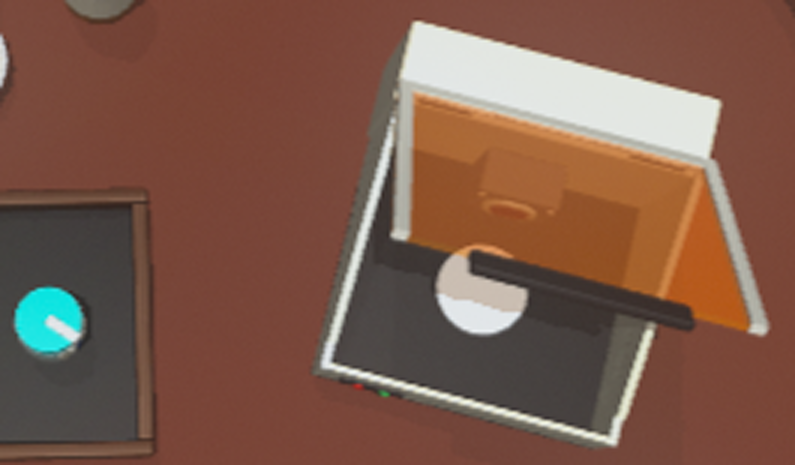

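```bash
cat >> h.py <<'E'
from scipy.spatial.transform import Rotation as Ro
def tool(a,t):
    z=np.array([np.sin(t)*np.cos(a),np.sin(t)*np.sin(a),-np.cos(t)]);y=np.array([-np.sin(a),np.cos(a),0])
    return np.c_[np.cross(y,z),y,z]
def rows(p0,R0,p1,R1,n,vert=False):
    """rounded rows from pose 0 to pose 1, returns final pose"""
    p,R=np.array(p0,float),np.array(R0); W=Ro.from_matrix(R1@R0.T).as_rotvec()
    for k in range(1,n+1):
        s=k/n; pt=(1-s)*np.array(p0)+s*np.array(p1); Rt=Ro.from_rotvec(W*s).as_matrix()@R0
        d=np.round(R.T@(pt-p),1); w=np.round(Ro.from_matrix(R.T@Rt).as_rotvec(),3)
        print('{'+','.join(f'"{a}":{b:g}' for a,b in zip(('tx','ty','tz','wx','wy','wz'),(*d,*w)) if b)+'}')
        p=p+R@d; R=R@Ro.from_rotvec(w).as_matrix()
    return p,R
def now():
    s=r.sense(); return s['eef_pos'],Ro.from_euler('xyz',s['tcp_rot']).as_matrix()
E
python3 - <<'E'
from h import *
print(atz('top0',395.7,211.7,10))
p,R=now(); jar=np.array([515.7,106.8,8]); a=-2.08-.4;t=.61
R1=tool(a,t); print(np.rad2deg(np.linalg.norm(Ro.from_matrix(R1@R.T).as_rotvec())))
g=jar+[0,0,40]; p1=g+19*R1[:,2]-110*R1[:,2]; print(p1)
# first to vertical mid pose
Rm=tool(-.5-.0,0.001)
pm=[400,400,260]
p,R=rows(p,R,pm,Rm,8);print();rows(p,R,p1,R1,8)
E
```

```text
[ 551.27758806 -234.43342325   10.        ]
129.36527467037405
[556.83207955 138.82790688 122.58796962]
{"tx":-35,"ty":-16.6,"tz":-7.3,"wz":0.029}
{"tx":-35.4,"ty":-15.6,"tz":-7.4,"wz":0.029}
{"tx":-35.9,"ty":-14.6,"tz":-7.3,"wz":0.029}
{"tx":-36.3,"ty":-13.5,"tz":-7.4,"wx":-0.001,"wz":0.029}
{"tx":-36.7,"ty":-12.5,"tz":-7.4,"wy":-0.001,"wz":0.029}
{"tx":-37,"ty":-11.4,"tz":-7.3,"wz":0.029}
{"tx":-37.4,"ty":-10.3,"tz":-7.3,"wz":0.029}
{"tx":-37.6,"ty":-9.2,"tz":-7.3,"wz":0.029}

{"tx":-32.8,"ty":-19.3,"tz":17.2,"wx":0.075,"wy":-0.049,"wz":0.239}
{"tx":-35.4,"ty":-9.6,"tz":20,"wx":0.075,"wy":-0.049,"wz":0.238}
{"tx":-35.5,"ty":0.4,"tz":22.1,"wx":0.076,"wy":-0.05,"wz":0.239}
{"tx":-33,"ty":10.4,"tz":23.4,"wx":0.075,"wy":-0.049,"wz":0.238}
{"tx":-28.3,"ty":19.4,"tz":23.7,"wx":0.075,"wy":-0.049,"wz":0.239}
{"tx":-21.5,"ty":27.3,"tz":23.3,"wx":0.076,"wy":-0.049,"wz":0.239}
{"tx":-13.2,"ty":33.1,"tz":21.8,"wx":0.075,"wy":-0.049,"wz":0.238}
{"tx":-3.8,"ty":36.7,"tz":19.5,"wx":0.075,"wy":-0.049,"wz":0.239}
```

```bash
python3 - <<'E'
from h import *
p,R=now(); jar=np.array([515.7,106.8,8]); a=-2.48;t=.61
R1=tool(a,t); g=jar+[0,0,40]; p1=g+19*R1[:,2]-130*R1[:,2]
p,R=rows(p,R,[400,350,260],tool(-1.4,0.001),8);print();p,R=rows(p,R,p1,R1,8);print(p)
E
```

```text
{"tx":-36.6,"ty":-22.7,"tz":-7.3,"wz":0.142}
{"tx":-39.5,"ty":-17.2,"tz":-7.4,"wz":0.141}
{"tx":-41.5,"ty":-11.5,"tz":-7.3,"wz":0.142}
{"tx":-42.7,"ty":-5.6,"tz":-7.4,"wz":0.141}
{"tx":-43.1,"ty":0.6,"tz":-7.3,"wz":0.142}
{"tx":-42.6,"ty":6.6,"tz":-7.3,"wz":0.141}
{"tx":-41.2,"ty":12.5,"tz":-7.4,"wz":0.142}
{"tx":-39,"ty":18.3,"tz":-7.3,"wx":-0.001,"wz":0.141}

{"tx":-28.7,"ty":16.1,"tz":15.2,"wx":0.041,"wy":-0.069,"wz":0.131}
{"tx":-25.2,"ty":20.2,"tz":16.2,"wx":0.042,"wy":-0.068,"wz":0.13}
{"tx":-21.1,"ty":24,"tz":17,"wx":0.041,"wy":-0.069,"wz":0.131}
{"tx":-16.7,"ty":27.2,"tz":17.1,"wx":0.041,"wy":-0.068,"wz":0.13}
{"tx":-11.7,"ty":29.7,"tz":17,"wx":0.041,"wy":-0.069,"wz":0.131}
{"tx":-6.6,"ty":31.6,"tz":16.4,"wx":0.042,"wy":-0.068,"wz":0.131}
{"tx":-1.3,"ty":32.8,"tz":15.3,"wx":0.041,"wy":-0.069,"wz":0.13}
{"tx":4,"ty":33.2,"tz":13.8,"wx":0.041,"wy":-0.068,"wz":0.131}
[565.91084239 145.87617093 138.95377292]
```

Call:
{"op": "arm_command", "data": {
  "deltas": [
    {"hand":85,"tx":-36.6,"ty":-22.7,"tz":-7.3,"wz":0.142},
    {"tx":-39.5,"ty":-17.2,"tz":-7.4,"wz":0.141},
    {"tx":-41.5,"ty":-11.5,"tz":-7.3,"wz":0.142},
    {"tx":-42.7,"ty":-5.6,"tz":-7.4,"wz":0.141},
    {"tx":-43.1,"ty":0.6,"tz":-7.3,"wz":0.142},
    {"tx":-42.6,"ty":6.6,"tz":-7.3,"wz":0.141},
    {"tx":-41.2,"ty":12.5,"tz":-7.4,"wz":0.142},
    {"tx":-39,"ty":18.3,"tz":-7.3,"wz":0.141}
  ]
}}

```text
schema error: expected keys hand, tx, ty, tz, wx, wy, wz
```

Call:
{"op": "arm_command", "data": {
  "deltas": [
    {"tx":-28.7,"ty":16.1,"tz":15.2,"wx":0.041,"wy":-0.069,"wz":0.131},
    {"tx":-25.2,"ty":20.2,"tz":16.2,"wx":0.042,"wy":-0.068,"wz":0.13},
    {"tx":-21.1,"ty":24,"tz":17,"wx":0.041,"wy":-0.069,"wz":0.131},
    {"tx":-16.7,"ty":27.2,"tz":17.1,"wx":0.041,"wy":-0.068,"wz":0.13},
    {"tx":-11.7,"ty":29.7,"tz":17,"wx":0.041,"wy":-0.069,"wz":0.131},
    {"tx":-6.6,"ty":31.6,"tz":16.4,"wx":0.042,"wy":-0.068,"wz":0.131},
    {"tx":-1.3,"ty":32.8,"tz":15.3,"wx":0.041,"wy":-0.069,"wz":0.13},
    {"tx":4,"ty":33.2,"tz":13.8,"wx":0.041,"wy":-0.068,"wz":0.131}
  ]
}}

```text
schema error: expected keys hand, tx, ty, tz, wx, wy, wz
```

```bash
python3 - <<'E'
from h import *
im=grab('wrist','w1')['image'];s=r.sense();p,R=now();print(s['clock'],s['qpos'].round(3),p);R1=tool(-2.48,.61);print(Ro.from_matrix(R1.T@R).as_rotvec())
np.set_printoptions(suppress=True);print(np.load('pics/w1.npz')['K'][0])
jar=np.array([515.7,106.8,8])
print('pred cap',proj('w1',jar+[0,0,65],1),'strip end',proj('w1',jar+[25*np.cos(-2.08),25*np.sin(-2.08),65],1))
print(R.T@(jar+[0,0,40]-p))
cv2.imwrite('pics/w1b.png',cv2.resize(im,(800,600),interpolation=cv2.INTER_CUBIC)[:,:,::-1])
E
```

```text
0.15 [ 1.301  0.354  1.634  0.     1.155 -0.002] [165.28142203 602.3550529  201.11576039]
[-0.66994915  0.33502361 -2.1300141 ]
[325.1922621    0.         277.13740451]
pred cap [ 76.87646258 439.10105558] strip end [ 65.98748102 434.2316658 ]
[-469.06509762 -384.99588223  153.52045852]
```

View pics/w1b.png

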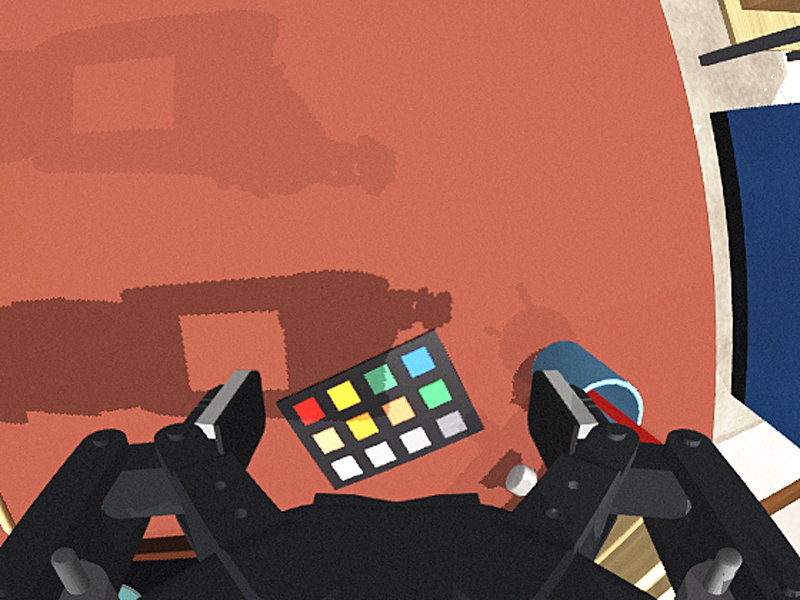

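The refused calls moved nothing: the wrist picture still shows the start (colour chart, cup). Every key has to be given in each row.

Call:
{"op": "arm_command", "data": {
  "deltas": [
    {"hand":85,"tx":-36.6,"ty":-22.7,"tz":-7.3,"wx":0,"wy":0,"wz":0.142},
    {"hand":85,"tx":-39.5,"ty":-17.2,"tz":-7.4,"wx":0,"wy":0,"wz":0.141},
    {"hand":85,"tx":-41.5,"ty":-11.5,"tz":-7.3,"wx":0,"wy":0,"wz":0.142},
    {"hand":85,"tx":-42.7,"ty":-5.6,"tz":-7.4,"wx":0,"wy":0,"wz":0.141},
    {"hand":85,"tx":-43.1,"ty":0.6,"tz":-7.3,"wx":0,"wy":0,"wz":0.142},
    {"hand":85,"tx":-42.6,"ty":6.6,"tz":-7.3,"wx":0,"wy":0,"wz":0.141},
    {"hand":85,"tx":-41.2,"ty":12.5,"tz":-7.4,"wx":0,"wy":0,"wz":0.142},
    {"hand":85,"tx":-39,"ty":18.3,"tz":-7.3,"wx":0,"wy":0,"wz":0.141}
  ]
}}

```text
clock: 1.15
eef_pos: [400.8, 349.2, 260.5]
tcp_rot: [-3.141, 0.0, 1.737]
contact_force: [0.1, 1.5, 0.3]
opening: 0.993
grasp_force: 0.0
```

Call:
{"op": "arm_command", "data": {
  "deltas": [
    {"hand":85,"tx":-28.7,"ty":16.1,"tz":15.2,"wx":0.041,"wy":-0.069,"wz":0.131},
    {"hand":85,"tx":-25.2,"ty":20.2,"tz":16.2,"wx":0.042,"wy":-0.068,"wz":0.13},
    {"hand":85,"tx":-21.1,"ty":24,"tz":17,"wx":0.041,"wy":-0.069,"wz":0.131},
    {"hand":85,"tx":-16.7,"ty":27.2,"tz":17.1,"wx":0.041,"wy":-0.068,"wz":0.13},
    {"hand":85,"tx":-11.7,"ty":29.7,"tz":17,"wx":0.041,"wy":-0.069,"wz":0.131},
    {"hand":85,"tx":-6.6,"ty":31.6,"tz":16.4,"wx":0.042,"wy":-0.068,"wz":0.131},
    {"hand":85,"tx":-1.3,"ty":32.8,"tz":15.3,"wx":0.041,"wy":-0.069,"wz":0.13},
    {"hand":85,"tx":4,"ty":33.2,"tz":13.8,"wx":0.041,"wy":-0.068,"wz":0.131}
  ]
}}

```text
clock: 2.15
eef_pos: [566.5, 145.8, 138.3]
tcp_rot: [3.141, 0.612, 0.657]
contact_force: [1.1, 0.3, 0.4]
opening: 0.996
grasp_force: 0.0
```

```bash
python3 - <<'E'
from h import *
im=grab('wrist','w2')['image'];s=r.sense();p,R=now();print(s['clock'],s['qpos'].round(3),p);R1=tool(-2.48,.61);print(Ro.from_matrix(R1.T@R).as_rotvec())
jar=np.array([515.7,106.8,8])
print('pred cap',proj('w2',jar+[0,0,65],1),'strip end',proj('w2',jar+[25*np.cos(-2.08),25*np.sin(-2.08),65],1))
print(R.T@(jar+[0,0,40]-p))
cv2.imwrite('pics/w2b.png',cv2.resize(im,(800,600),interpolation=cv2.INTER_CUBIC)[:,:,::-1])
E
```

```text
2.2 [ 0.352  0.726  1.327 -0.175  1.684  1.308] [567.89392176 141.61164729 134.53124042]
[ 0.00389736 -0.00868928  0.01193043]
pred cap [276.90711275 222.76777757] strip end [287.85861456 238.28398375]
[ -0.83816945  -4.16829597 106.79716571]
```

View pics/w2b.png

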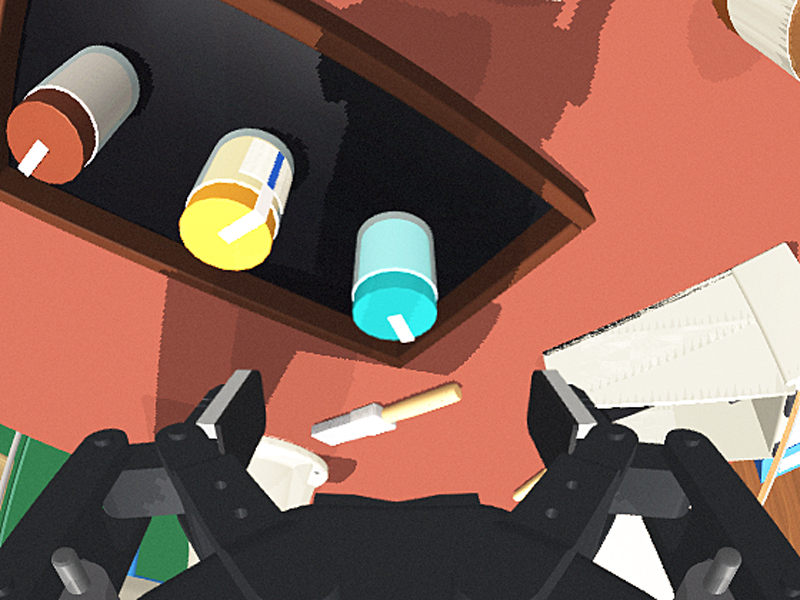

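```bash
python3 - <<'E'
from h import *
A=lambda u,v:atz('w2',u*.7,v*.7,73,1)
c=A(394,311);a=A(393,319);e=A(407,341)
print(c,a,e,np.arctan2(*(e-c)[1::-1]),np.linalg.norm(e-c),np.arctan2(*(e-a)[1::-1]))
print(A(350,305),A(438,305))
im=cv2.imread('pics/w2.png')[180:260,225:325];cv2.imwrite('pics/w2c.png',cv2.resize(im,None,fx=7,fy=7,interpolation=cv2.INTER_CUBIC))
p,R=now();print(p)
E
```

```text
[520.59557327 111.72831908  73.        ] [514.18307863 107.55755817  73.        ] [501.38090898  86.67296149  73.        ] -2.225018716412509 31.574899331036505 -2.1207167877852053
[509.62613341 134.97329317  73.        ] [540.27742568  95.18000567  73.        ]
[567.89392176 141.61164729 134.53124042]
```

View pics/w2c.png

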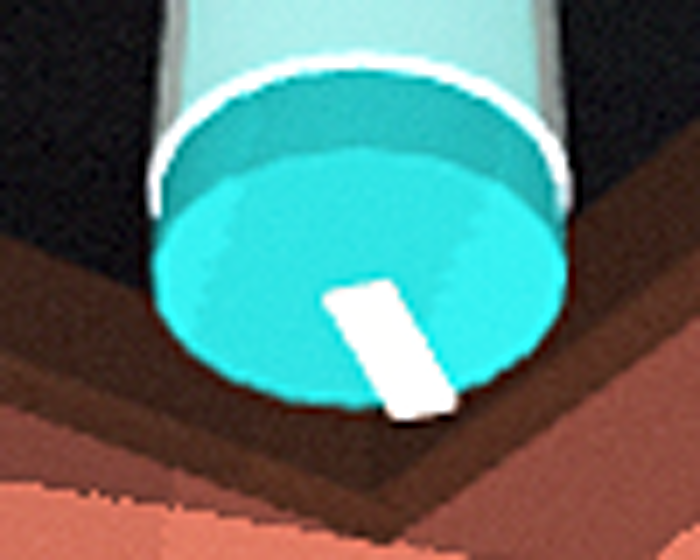

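```bash
python3 - <<'E'
from h import *
A=lambda u,v:atz('w2',225+u/7,180+v/7,73,1)
c=A(359.5,277);a=A(358,290);e=A(428,410)
print(c,a,e,np.arctan2(*(e-c)[1::-1]),np.linalg.norm(e-c),np.arctan2(*(e-a)[1::-1]),np.linalg.norm(e-a))
th=np.linspace(0,6.28,60)
P=np.array([[p[0],p[1]] for p in []])
for jx,jy in((515.7,106.8),(518,109)):
  P=np.array([(proj('w2',[jx+25*np.cos(t),jy+25*np.sin(t),73],1)-[225,180])*7 for t in th]);print(P.min(0),P.max(0))
print([ (np.linalg.norm(0)) ])
E
```

```text
[518.88584118 109.83350165  73.        ] [516.77162524 108.4348599   73.        ] [502.2206224   85.91183868  73.        ] -2.1792758400821857 29.15433888553974 -2.1443898880493717 26.814514134717555
[155.79509689 163.46704407] [570.95744534 416.91887133]
[151.06720872 144.78638885] [570.0264847  402.93708742]
[np.float64(0.0)]
```

Call:
{"op": "arm_command", "data": {
  "deltas": [
    {"hand":85,"tx":1,"ty":-0.2,"tz":0,"wx":0,"wy":0,"wz":0},
    {"hand":85,"tx":0,"ty":0,"tz":30,"wx":0,"wy":0,"wz":0},
    {"hand":85,"tx":0,"ty":0,"tz":30,"wx":0,"wy":0,"wz":0},
    {"hand":85,"tx":0,"ty":0,"tz":30,"wx":0,"wy":0,"wz":0},
    {"hand":85,"tx":0,"ty":0,"tz":25,"wx":0,"wy":0,"wz":0},
    {"hand":85,"tx":0,"ty":0,"tz":14,"wx":0,"wy":0,"wz":0},
    {"hand":85,"tx":0,"ty":0,"tz":0,"wx":0,"wy":0,"wz":0},
    {"hand":85,"tx":0,"ty":0,"tz":0,"wx":0,"wy":0,"wz":0}
  ]
}}

```text
clock: 3.2
eef_pos: [509.0, 102.4, 33.6]
tcp_rot: [-3.141, 0.608, 0.662]
contact_force: [0.1, -0.4, 0.2]
opening: 0.989
grasp_force: 0.0
```

```bash
python3 - <<'E'
from h import *
im=grab('wrist','w3')['image'];s=r.sense();p,R=now();print(s['clock'],s['qpos'].round(3),p,s['contact_force']);R1=tool(-2.48,.61);print(Ro.from_matrix(R1.T@R).as_rotvec())
print(R.T@(np.array([516.5,107.7,48])-p))
c=im[100:330,150:410]
cv2.imwrite('pics/w3b.png',cv2.resize(c,None,fx=2.6,fy=2.6,interpolation=cv2.INTER_CUBIC)[:,:,::-1])
E
```

```text
3.25 [ 0.329  0.746  1.552 -0.189  1.428  1.322] [509.11533795 102.36356622  33.57514188] [ 0.34487235 -0.00166902 -0.00772556]
[ 4.61431535e-05  2.18323674e-03 -5.03735764e-04]
[ -0.76345462   0.32524112 -17.041087  ]
```

View pics/w3b.png

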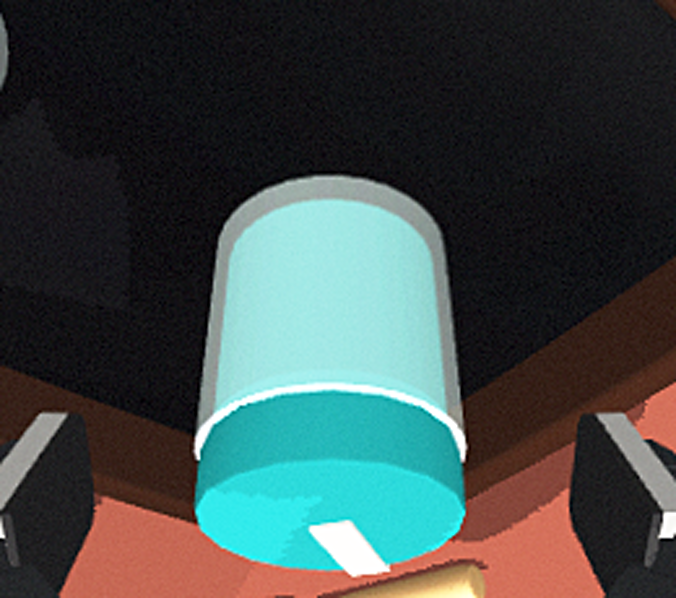

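The jar sits centred between the open fingers (cap middle at crop 331,515, pads at x 92 and 573), so I close.

Call:
{"op": "arm_command", "data": {
  "deltas": [
    {"hand":40,"tx":0,"ty":0,"tz":0,"wx":0,"wy":0,"wz":0},
    {"hand":40,"tx":0,"ty":0,"tz":0,"wx":0,"wy":0,"wz":0},
    {"hand":40,"tx":0,"ty":0,"tz":0,"wx":0,"wy":0,"wz":0},
    {"hand":40,"tx":0,"ty":0,"tz":0,"wx":0,"wy":0,"wz":0},
    {"hand":40,"tx":0,"ty":0,"tz":0,"wx":0,"wy":0,"wz":0},
    {"hand":40,"tx":0,"ty":0,"tz":0,"wx":0,"wy":0,"wz":0}
  ],
  "squeeze": 40
}}

```text
clock: 4.0
eef_pos: [508.6, 102.0, 33.3]
tcp_rot: [-3.141, 0.609, 0.662]
contact_force: [0.9, 2.0, 6.0]
opening: 0.552
grasp_force: 40.2
```

```bash
python3 - <<'E'
from h import *
A=lambda u,v:atz('w3',150+u/2.6,100+v/2.6,73,1)
c=A(330.5,515);a=A(331,525);e=A(371,572)
print(c,a,e,np.arctan2(*(e-c)[1::-1]),np.linalg.norm(e-c),np.arctan2(*(e-a)[1::-1]))
im=grab('wrist','w4')['image'];s=r.sense();p,R=now();print(s['clock'],p,s['contact_force'],s['grasp_force'],s['opening'])
c=im[100:330,150:410]
cv2.imwrite('pics/w4b.png',cv2.resize(c,None,fx=2.6,fy=2.6,interpolation=cv2.INTER_CUBIC)[:,:,::-1])
E
```

```text
[520.9774585  111.72484946  73.        ] [517.51997739 108.91759553  73.        ] [503.0947877  87.1532806  73.       ] -2.199923636268413 30.389996895860865 -2.1561108994703773
4.05 [508.60893115 101.9676386   33.32460961] [1.23547482 2.44605529 5.78968695] 40.172508554533124 0.5487066080568076
```

View pics/w4b.png

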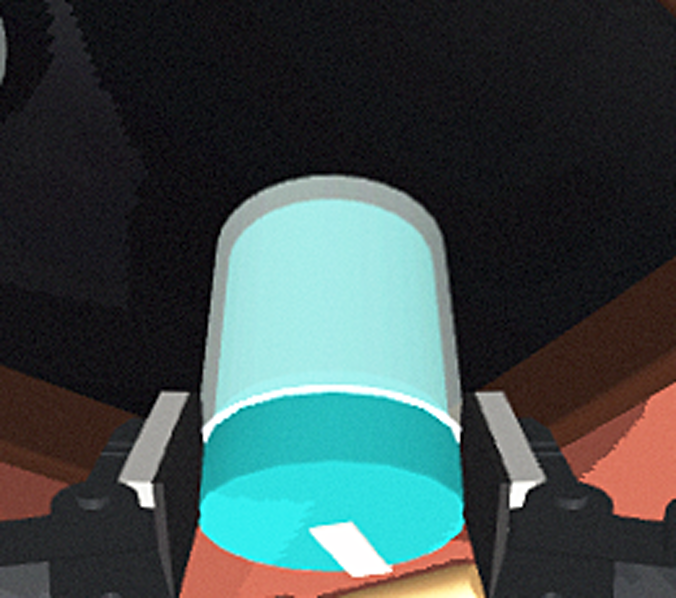

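```bash
cat > kin.py <<'E'
from h import *
from scipy.optimize import least_squares
Rz=lambda a:Ro.from_euler('z',a).as_matrix();Ry=lambda a:Ro.from_euler('y',a).as_matrix()
def fk(q,P):
    a1,d1,L2,e,L3,Lt=P
    A=Rz(q[0]);p=A@[a1,0,d1];A=A@Ry(q[1]);p=p+A@[0,0,L2];A=A@Ry(q[2]);p=p+A@[e,0,L3]
    A=A@Rz(q[3])@Ry(q[4]);p=p+A@[0,0,Lt];return p,A@Rz(q[5])
D=[([1.3006,.3536,1.634,0,1.1552,-.0024],[165.28,602.32,201.05]),([.352,.726,1.327,-.175,1.684,1.308],[567.89,141.61,134.53]),([.329,.746,1.552,-.189,1.428,1.322],[509.1,102.36,33.57])]
E
cat > f.py <<'E'
from kin import *
s=r.sense();D.append((s['qpos'],s['eef_pos']))
f=least_squares(lambda P:np.concatenate([fk(q,P)[0]-p for q,p in D]),[0,300,400,0,400,250],x_scale=100)
np.set_printoptions(suppress=True,precision=3);P=f.x;print(P,f.fun)
p,R=now();Rq=fk(s['qpos'],P)[1].T@R;print(Rq)
import json;json.dump([P.tolist(),Rq.tolist()],open('kin.json','w'))
base=R.T@(np.array([517,108.2,8])-p)
rest=np.array([551.7,-236,10])
q=s['qpos']
for ph,t in((-.35,.61),(-.35,.5),(-.1,.61)):
  a=-.23+ph;RT=tool(a,t)
  for back in(130,0):
    pt=rest+[0,0,40]+(19-back)*RT[:,2]
    best=min((least_squares(lambda x:np.r_[fk(x,P)[0]-pt,100*Ro.from_matrix((fk(x,P)[1]@Rq).T@RT).as_rotvec()],[-.3,.3,2,j4,.4,-1.2]) for j4 in(-.5,0,.5)),key=lambda o:o.cost)
    print(ph,t,back,best.x,best.cost)
# lid angle
h=lambda x,y,z:np.array([551.7,-236,0])+Rz(-.23)@[x,y,z]
for qq in np.arange(1.15,1.3,.03):
  al=qq-.329;P_=h(105-228*np.cos(al)+9*np.sin(al),0,130+228*np.sin(al)+9*np.cos(al));print(qq,proj('top0',P_),P_)
E
python3 f.py
```

```text
[  1.971 297.258 555.896  57.83  496.262 364.252] [ 1.382 -0.585 -0.326  0.294 -0.047  0.404  0.023 -0.118 -0.169 -0.046
 -0.016  0.09 ]
[[ 0. -1. -0.]
 [ 1.  0. -0.]
 [ 0.  0.  1.]]
-0.35 0.61 130 [-0.262  0.09   2.332 -0.94   0.224 -0.379] 2.2911285725633684e-26
-0.35 0.61 0 [-0.319  0.432  2.242  0.87  -0.195 -2.216] 2.7934733856177484e-26
-0.35 0.5 130 [-0.299  0.1    2.229 -0.394  0.354 -0.95 ] 2.095984999084525e-27
-0.35 0.5 0 [-0.338  0.416  2.173 -1.058  0.132 -0.303] 2.6894357073497357e-26
-0.1 0.61 130 [-0.466  0.08   2.344  0.607  0.136 -2.284] 4.140664173756993e-26
-0.1 0.61 0 [-0.441  0.429  2.25  -0.416 -0.157 -1.25 ] 8.47894008665617e-27
1.15 [429.72  212.406] [ 509.06  -226.016  302.99 ]
1.18 [431.021 209.302] [ 514.177 -227.214  307.375]
1.21 [432.318 206.12 ] [ 519.421 -228.442  311.601]
1.24 [433.611 202.863] [ 524.785 -229.698  315.663]
1.27 [434.896 199.535] [ 530.266 -230.981  319.558]
1.3 [436.172 196.141] [ 535.857 -232.291  323.283]
```

```bash
cat > g.py <<'E'
from kin import *
import json
P,Rq=json.load(open('kin.json'));Rq=np.array(Rq)
lo=[-2.63,-.92,.06,-1.3,0.,-3.02];hi=[2.63,2.1,2.66,4.44,2.69,3.02]
def ik(pt,RT,seeds):
    o=[least_squares(lambda x:np.r_[(fk(x,P)[0]-pt)/100,Ro.from_matrix((fk(x,P)[1]@Rq).T@RT).as_rotvec()],s,bounds=(lo,hi)) for s in seeds]
    return [x.x for x in o if x.cost<1e-8]
if __name__=='__main__':
  np.set_printoptions(suppress=True,precision=2)
  d=imaging.grab_frame('wrist');p,R=now();T=d['world_to_cam'];c=-T[:3,:3].T@T[:3,3];print('cam in tool',R.T@(c-p))
  rest=np.array([551.7,-236,10]);u=lambda v:Rz(.23)@(v-[551.7,-236,0])
  for t in(.35,.45,.55,.65,.75):
   for ph in(-.6,-.4,-.2,.1,.3,.5):
    RT=tool(-.23+ph,t);out=[]
    for back in(130,60,0):
      pt=rest+[0,0,43]+(19-back)*RT[:,2]
      S=ik(pt,RT,[[-.3,.3,2.2,j4,.3,j6] for j4,j6 in((-.8,-.6),(0.,-1.2),(.8,-2.),(1.6,-2.8),(2.5,-2.9))])
      out.append(S[0][3:] if S else None)
    g=[]
    for q in(1.15,1.29):
      e=np.array([105-239*np.cos(q-.329),0,130+239*np.sin(q-.329)])-[0,0,53]
      z=Rz(.23)@RT[:,2];n=np.array([z[0],0,z[2]]);n/=np.linalg.norm(n);g.append(abs(np.cross(n,e)[1])*np.sign(np.cross(n,e)[1]))
    print(t,ph,out,np.array(g))
E
python3 g.py
```

```text
cam in tool [  67.45    0.01 -171.26]
0.35 -0.6 [array([-0.31,  0.65, -0.77]), array([-0.38,  0.51, -0.72]), array([-0.46,  0.4 , -0.65])] [-17.25 -48.21]
0.35 -0.4 [array([-0.19,  0.59, -1.12]), array([-0.23,  0.45, -1.09]), array([-0.29,  0.33, -1.03])] [-25.42 -56.76]
0.35 -0.2 [array([-0.02,  0.57, -1.52]), array([-0.03,  0.42, -1.51]), array([-0.04,  0.3 , -1.51])] [-30.36 -61.92]
0.35 0.1 [array([ 0.22,  0.6 , -2.11]), array([ 0.27,  0.46, -2.15]), array([ 0.34,  0.35, -2.22])] [-31.6  -63.21]
0.35 0.3 [array([ 0.34,  0.67, -2.45]), array([ 0.4 ,  0.53, -2.5 ]), array([ 0.48,  0.42, -2.57])] [-28.3  -59.77]
0.35 0.5 [array([ 0.4 ,  0.75, -2.73]), array([ 0.47,  0.61, -2.78]), array([ 0.54,  0.5 , -2.85])] [-21.73 -52.91]
0.45 -0.6 [array([-0.51,  0.55, -0.54]), array([-0.65,  0.41, -0.42]), array([-0.82,  0.32, -0.26])] [-39.53 -71.46]
0.45 -0.4 [array([-0.34,  0.45, -0.95]), array([-0.46,  0.31, -0.84]), array([-0.67,  0.21, -0.64])] [-49.52 -81.82]
0.45 -0.2 [array([-0.04,  0.41, -1.5 ]), array([-0.06,  0.25, -1.48]), array([-0.11,  0.14, -1.44])] [-55.48 -87.97]
0.45 0.1 [ar
[... 710 characters left out ...]
 None] [ -77.38 -110.43]
0.55 0.5 [None, None, None] [ -68.39 -101.25]
0.65 -0.6 [array([-1.16,  0.47,  0.2 ]), None, None] [ -84.86 -118.05]
0.65 -0.4 [array([-1.25,  0.27,  0.02]), None, None] [ -97.08 -130.43]
0.65 -0.2 [array([-0.67,  0.05, -0.86]), None, None] [-104.09 -137.5 ]
0.65 0.1 [None, None, None] [-105.81 -139.22]
0.65 0.3 [None, None, None] [-101.2  -134.59]
0.65 0.5 [None, None, None] [ -91.66 -124.95]
0.75 -0.6 [None, None, None] [-107.66 -141.09]
0.75 -0.4 [None, None, None] [-120.12 -153.53]
0.75 -0.2 [None, None, None] [-127.11 -160.48]
0.75 0.1 [None, None, None] [-128.8  -162.16]
0.75 0.3 [None, None, None] [-124.24 -157.63]
0.75 0.5 [None, None, None] [-114.64 -148.07]
```

The wrist is near-singular at the rest with this 0.61 rad lean. I let the jar stand, lean the tool to 0.45 rad about the grasp point, and regrip.

Call:
{"op": "arm_command", "data": {
  "deltas": [
    {"hand":85,"tx":0,"ty":0,"tz":0,"wx":0,"wy":0,"wz":0},
    {"hand":85,"tx":0,"ty":0,"tz":0,"wx":0,"wy":0,"wz":0},
    {"hand":85,"tx":0,"ty":0,"tz":0,"wx":0,"wy":0,"wz":0},
    {"hand":85,"tx":0,"ty":0,"tz":0,"wx":0,"wy":0,"wz":0},
    {"hand":85,"tx":1.5,"ty":0,"tz":0,"wx":0,"wy":0.08,"wz":0},
    {"hand":85,"tx":1.5,"ty":0,"tz":0,"wx":0,"wy":0.08,"wz":0},
    {"hand":85,"tx":0,"ty":0,"tz":0,"wx":0,"wy":0,"wz":0},
    {"hand":85,"tx":0,"ty":0,"tz":0,"wx":0,"wy":0,"wz":0}
  ]
}}

```text
clock: 5.1
eef_pos: [510.3, 103.3, 31.2]
tcp_rot: [-3.141, 0.451, 0.662]
contact_force: [-0.3, 0.6, 0.9]
opening: 1.001
grasp_force: 0.0
```

Call:
{"op": "arm_command", "data": {
  "deltas": [
    {"hand":40,"tx":0,"ty":0,"tz":0,"wx":0,"wy":0,"wz":0},
    {"hand":40,"tx":0,"ty":0,"tz":0,"wx":0,"wy":0,"wz":0},
    {"hand":40,"tx":0,"ty":0,"tz":0,"wx":0,"wy":0,"wz":0},
    {"hand":40,"tx":0,"ty":0,"tz":0,"wx":0,"wy":0,"wz":0},
    {"hand":40,"tx":0,"ty":0,"tz":0,"wx":0,"wy":0,"wz":0},
    {"hand":40,"tx":0,"ty":0,"tz":0,"wx":0,"wy":0,"wz":0}
  ],
  "squeeze": 40
}}

```text
clock: 5.85
eef_pos: [510.2, 103.4, 31.2]
tcp_rot: [-3.141, 0.449, 0.662]
contact_force: [0.1, 2.4, 2.0]
opening: 0.558
grasp_force: 41.1
```

```bash
cat > plan.py <<'E'
from g import *
np.set_printoptions(suppress=True,precision=3)
s=r.sense();p,R=now();print(p,s['qpos'],s['contact_force']);print('tilt,a',np.arccos(-R[2,2]),np.arctan2(R[1,2],R[0,2]),'y.z',R[2,1])
jar=np.array([517,108.2,8]);b=R.T@(jar-p);print('base in tool',b)
RT=Rz(1.90)@R;rest=np.array([551.7,-236,10]);pl=rest+[0,0,3]-RT@b
pre=pl-120*RT[:,2];lift=p+[0,0,90];mid=np.array([430,40,0])+[0,0,110]-RT@b
np.savez('plan.npz',pl=pl,RT=RT,b=b)
x=s['qpos']
def chk(a,A,c,C,n):
    global x
    W=Ro.from_matrix(C@A.T).as_rotvec()
    for k in range(1,n+1):
        S=ik(a+(c-a)*k/n,Ro.from_rotvec(W*k/n).as_matrix()@A,[x])
        if not S: print('noik',k);return
        m=np.abs(S[0]-x).max();x=S[0]
        if m>.25 or k==n: print(k,x,m)
for a,A,c,C,n in((p,R,lift,R,3),(lift,R,mid,RT,13),(mid,RT,pre,RT,8),(pre,RT,pl,RT,8)):
    chk(a,A,c,C,n)
q,Q=rows(p,R,lift,R,3);print();q,Q=rows(q,Q,mid,RT,13);print();q,Q=rows(q,Q,pre,RT,8);print();q,Q=rows(q,Q,pl,RT,8);print(q,pl)
E
python3 plan.py
```

```text
[510.183 103.437  31.178] [ 0.305  0.654  1.662 -0.159  1.254  1.297] [0.116 2.38  2.02 ]
tilt,a 0.44949456744596517 -2.4820461141509162 y.z -0.0009334647762783144
base in tool [17.551  0.451 17.267]
3 [ 0.306  0.538  1.626 -0.153  1.405  1.273] 0.05119608504603268
13 [ 0.381  0.029  2.327 -0.658  0.623 -0.099] 0.1683563093738326
8 [-0.316  0.13   2.178 -0.288  0.414 -1.068] 0.12570928317751906
8 [-0.347  0.408  2.138 -0.578  0.187 -0.79 ] 0.06201947120578555
{"tx":-13,"tz":-27}
{"tx":-13.1,"ty":-0.1,"tz":-27}
{"tx":-13,"tz":-27.1}

{"tx":-7.3,"ty":0.7,"tz":2.5,"wx":-0.064,"wz":-0.132}
{"tx":-7.4,"ty":-0.5,"tz":2.5,"wx":-0.063,"wz":-0.131}
{"tx":-7.2,"ty":-1.5,"tz":2.5,"wx":-0.063,"wz":-0.132}
{"tx":-6.9,"ty":-2.7,"tz":2.3,"wx":-0.064,"wy":-0.001,"wz":-0.132}
{"tx":-6.5,"ty":-3.7,"tz":2.1,"wx":-0.063,"wz":-0.131}
{"tx":-6,"ty":-4.6,"tz":1.9,"wx":-0.064,"wz":-0.132}
{"tx":-5.3,"ty":-5.5,"tz":1.5,"wx":-0.064,"wz":-0.131}
{"tx":-4.5,"ty":-6.2,"tz":1.2,"wx":-0.063,"wz":-0.132}
{"tx":-3.7,"ty":-6.8,"tz":0.8,"wx":-0.064,"wz":-0.132}
{"tx":-2.7,"ty":-7.3,"tz":0.3,"wx":-0.063,"wz":-0.131}
{"tx":-1.8,"ty":-7.5,"tz":-0.2,"wx":-0.063,"wz":-0.132}
{"tx":-0.7,"ty":-7.8,"tz":-0.7,"wx":-0.064,"wy":-0.001,"wz":-0.132}
{"tx":0.2,"ty":-7.6,"tz":-1.1,"wx":-0.063,"wz":-0.131}

{"tx":-23.2,"ty":-20.5,"tz":9.7}
{"tx":-23.2,"ty":-20.5,"tz":9.7}
{"tx":-23.2,"ty":-20.5,"tz":9.7}
{"tx":-23.3,"ty":-20.5,"tz":9.7}
{"tx":-23.2,"ty":-20.5,"tz":9.7}
{"tx":-23.2,"ty":-20.5,"tz":9.7}
{"tx":-23.2,"ty":-20.5,"tz":9.7}
{"tx":-23.2,"ty":-20.5,"tz":9.7}

{"tz":15}
{"tz":15}
{"tz":15}
{"tz":15}
{"tz":15}
{"tz":15}
{"ty":0.1,"tz":15}
{"tz":15}
[ 558.451 -240.889   36.171] [ 558.411 -240.912   36.178]
```

Call:
{"op": "arm_command", "data": {
  "deltas": [
    {"hand":40,"tx":-7,"ty":0,"tz":-14,"wx":0,"wy":0,"wz":0},
    {"hand":40,"tx":-13,"ty":0,"tz":-27,"wx":0,"wy":0,"wz":0},
    {"hand":40,"tx":-13,"ty":0,"tz":-27,"wx":0,"wy":0,"wz":0},
    {"hand":40,"tx":-6.1,"ty":0,"tz":-13.1,"wx":0,"wy":0,"wz":0},
    {"hand":40,"tx":-7.3,"ty":0.7,"tz":2.5,"wx":-0.064,"wy":0,"wz":-0.132},
    {"hand":40,"tx":-7.4,"ty":-0.5,"tz":2.5,"wx":-0.063,"wy":0,"wz":-0.131},
    {"hand":40,"tx":-7.2,"ty":-1.5,"tz":2.5,"wx":-0.063,"wy":0,"wz":-0.132},
    {"hand":40,"tx":-6.9,"ty":-2.7,"tz":2.3,"wx":-0.064,"wy":0,"wz":-0.132}
  ]
}}

```text
clock: 6.85
eef_pos: [487.1, 81.9, 124.7]
tcp_rot: [-3.14, 0.45, 1.252]
contact_force: [-0.3, -0.3, -1.8]
opening: 0.555
grasp_force: 41.7
```

Call:
{"op": "arm_command", "data": {
  "deltas": [
    {"hand":40,"tx":-6.5,"ty":-3.7,"tz":2.1,"wx":-0.063,"wy":0,"wz":-0.131},
    {"hand":40,"tx":-6,"ty":-4.6,"tz":1.9,"wx":-0.064,"wy":0,"wz":-0.132},
    {"hand":40,"tx":-5.3,"ty":-5.5,"tz":1.5,"wx":-0.064,"wy":0,"wz":-0.131},
    {"hand":40,"tx":-4.5,"ty":-6.2,"tz":1.2,"wx":-0.063,"wy":0,"wz":-0.132},
    {"hand":40,"tx":-3.7,"ty":-6.8,"tz":0.8,"wx":-0.064,"wy":0,"wz":-0.132},
    {"hand":40,"tx":-2.7,"ty":-7.3,"tz":0.3,"wx":-0.063,"wy":0,"wz":-0.131},
    {"hand":40,"tx":-1.8,"ty":-7.5,"tz":-0.2,"wx":-0.063,"wy":0,"wz":-0.132},
    {"hand":40,"tx":-0.7,"ty":-7.8,"tz":-0.7,"wx":-0.064,"wy":0,"wz":-0.132}
  ]
}}

```text
clock: 7.85
eef_pos: [441.5, 39.8, 132.1]
tcp_rot: [-3.14, 0.449, 2.421]
contact_force: [0.0, -0.3, -1.9]
opening: 0.56
grasp_force: 41.7
```

Call:
{"op": "arm_command", "data": {
  "deltas": [
    {"hand":40,"tx":0.2,"ty":-7.6,"tz":-1.1,"wx":-0.063,"wy":-0.002,"wz":-0.131},
    {"hand":40,"tx":-23.2,"ty":-20.5,"tz":9.7,"wx":0,"wy":0,"wz":0},
    {"hand":40,"tx":-23.2,"ty":-20.5,"tz":9.7,"wx":0,"wy":0,"wz":0},
    {"hand":40,"tx":-23.2,"ty":-20.5,"tz":9.7,"wx":0,"wy":0,"wz":0},
    {"hand":40,"tx":-23.2,"ty":-20.5,"tz":9.7,"wx":0,"wy":0,"wz":0},
    {"hand":40,"tx":-23.2,"ty":-20.5,"tz":9.7,"wx":0,"wy":0,"wz":0},
    {"hand":40,"tx":0,"ty":0,"tz":0,"wx":0,"wy":0,"wz":0},
    {"hand":40,"tx":0,"ty":0,"tz":0,"wx":0,"wy":0,"wz":0}
  ]
}}

```text
clock: 8.85
eef_pos: [484.6, -119.8, 139.6]
tcp_rot: [-3.14, 0.449, 2.561]
contact_force: [-0.3, -0.3, -1.5]
opening: 0.559
grasp_force: 41.8
```

```bash
cat > where.py <<'E'
from h import *
import sys
np.set_printoptions(suppress=True,precision=3)
s=r.sense();p,R=now();Z=np.load('plan.npz');RT=Z['RT'];pl=Z['pl'];b=Z['b']
print(s['clock'],s['qpos'],s['contact_force'],s['opening'],s['grasp_force'])
print('jar base',p+R@b,'rot err',Ro.from_matrix(R.T@RT).as_rotvec());
for k in(120,40,0):print(k,'d tool',R.T@(pl-k*RT[:,2]-p))
E
python3 where.py
```

```text
8.85 [-0.091  0.065  2.276 -0.495  0.447 -0.67 ] [-0.254 -0.307 -1.525] 0.5591771497125821 41.786593029100914
jar base [ 477.91  -114.835  116.44 ] rot err [-0.001 -0.    -0.001]
120 d tool [-70.507 -60.685  28.938]
40 d tool [-70.511 -60.617 108.938]
0 d tool [-70.513 -60.583 148.938]
```

Call:
{"op": "arm_command", "data": {
  "deltas": [
    {"hand":40,"tx":-23.5,"ty":-20.2,"tz":9.6,"wx":0,"wy":0,"wz":0},
    {"hand":40,"tx":-23.5,"ty":-20.2,"tz":9.6,"wx":0,"wy":0,"wz":0},
    {"hand":40,"tx":-23.5,"ty":-20.2,"tz":9.7,"wx":0,"wy":0,"wz":0},
    {"hand":40,"tx":0,"ty":0,"tz":20,"wx":0,"wy":0,"wz":0},
    {"hand":40,"tx":0,"ty":0,"tz":20,"wx":0,"wy":0,"wz":0},
    {"hand":40,"tx":0,"ty":0,"tz":20,"wx":0,"wy":0,"wz":0},
    {"hand":40,"tx":0,"ty":0,"tz":10,"wx":0,"wy":0,"wz":0},
    {"hand":40,"tx":0,"ty":0,"tz":0,"wx":0,"wy":0,"wz":0}
  ]
}}

```text
clock: 9.85
eef_pos: [540.9, -228.1, 81.0]
tcp_rot: [-3.14, 0.449, 2.562]
contact_force: [-0.8, -0.7, -2.3]
opening: 0.563
grasp_force: 42.0
```

```bash
python3 where.py; python3 - <<'E'
from h import *
im=grab('side','s2')['image'];p,R=now();b=np.load('plan.npz')['b'];j=p+R@b
print((proj('s2',j+[0,0,65])-[260,130])*2.6,(proj('s2',[551.7,-236,10])-[260,130])*2.6)
cv2.imwrite('pics/s2b.png',cv2.resize(im[130:360,260:560],None,fx=2.6,fy=2.6,interpolation=cv2.INTER_CUBIC)[:,:,::-1])
E
```

```text
9.85 [-0.334  0.293  2.169 -0.42   0.264 -0.942] [-0.781 -0.657 -2.279] 0.5633098638504969 41.97089477616828
jar base [ 534.185 -223.154   57.845] rot err [ 0.    -0.001  0.   ]
120 d tool [  0.007  -1.109 -70.196]
40 d tool [-0.045 -1.111  9.804]
0 d tool [-0.071 -1.111 49.804]
[360.27206744 455.57842064] [361.40620739 555.73858253]
```

View pics/s2b.png

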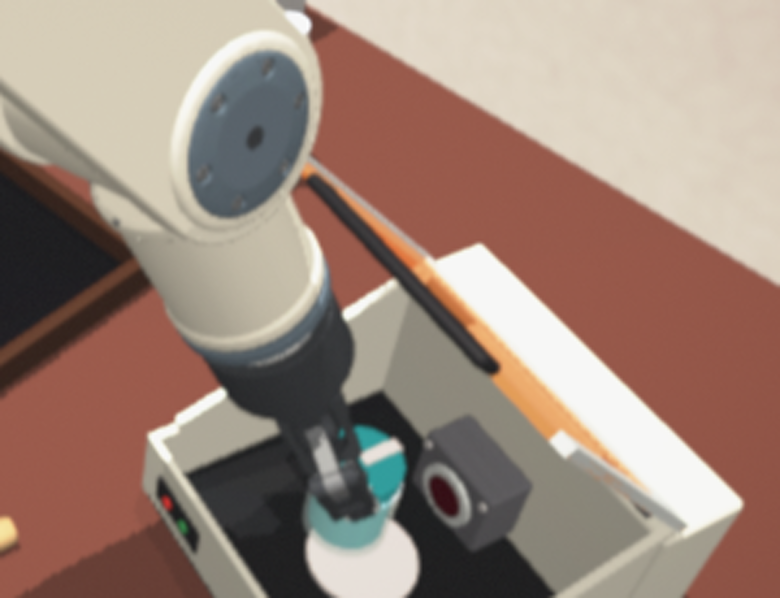

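Call:
{"op": "arm_command", "data": {
  "deltas": [
    {"hand":40,"tx":0,"ty":-1.1,"tz":14,"wx":0,"wy":0,"wz":0},
    {"hand":40,"tx":0,"ty":0,"tz":14,"wx":0,"wy":0,"wz":0},
    {"hand":40,"tx":0,"ty":0,"tz":12,"wx":0,"wy":0,"wz":0},
    {"hand":40,"tx":0,"ty":0,"tz":7,"wx":0,"wy":0,"wz":0},
    {"hand":40,"tx":0,"ty":0,"tz":2.8,"wx":0,"wy":0,"wz":0},
    {"hand":40,"tx":0,"ty":0,"tz":0,"wx":0,"wy":0,"wz":0},
    {"hand":40,"tx":0,"ty":0,"tz":0,"wx":0,"wy":0,"wz":0}
  ]
}}

```text
clock: 10.78
eef_pos: [558.9, -241.7, 37.2]
tcp_rot: [-3.141, 0.451, 2.561]
contact_force: [-0.3, -0.1, -2.0]
opening: 0.563
grasp_force: 42.0
```

```bash
python3 where.py; python3 - <<'E'
from h import *
im=grab('side','s3')['image'];p,R=now();b=np.load('plan.npz')['b'];j=p+R@b
print((proj('s3',j+[0,0,65])-[340,240])*5,(proj('s3',[551.7,-236,10])-[340,240])*5)
cv2.imwrite('pics/s3b.png',cv2.resize(im[240:360,340:500],None,fx=5,fy=5,interpolation=cv2.INTER_CUBIC)[:,:,::-1])
E
```

```text
10.775 [-0.349  0.406  2.147 -0.599  0.179 -0.77 ] [-0.346 -0.096 -1.987] 0.5627313993780766 41.97729524195893
jar base [ 552.237 -236.757   14.039] rot err [ 0.     0.001 -0.001]
120 d tool [   1.031    0.39  -119.416]
40 d tool [  1.147   0.367 -39.416]
0 d tool [1.205 0.355 0.584]
[336.6618032  404.12889214] [295.01193729 518.72804333]
```

View pics/s3b.png

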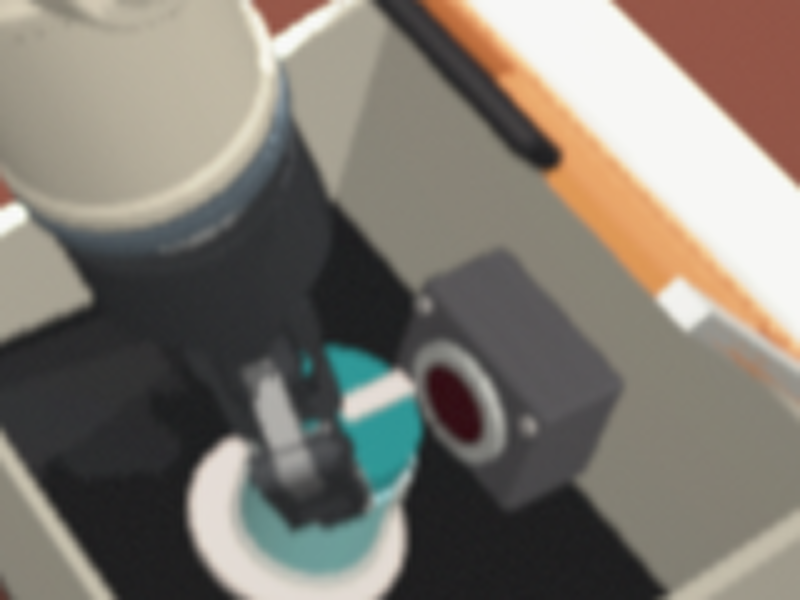

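```bash
python3 - <<'E'
from h import *
np.set_printoptions(suppress=True,precision=1)
t=np.linspace(0,2*np.pi,200)
def ext(c,rad,z):
    P=np.array([(proj('s3',[c[0]+rad*np.cos(a),c[1]+rad*np.sin(a),z])-[340,240])*5 for a in t]);return P.min(0),P.max(0),P.mean(0)
print('cap',ext((552.2,-236.8),25,79));print('rest',ext((551.7,-236),36,10));print('contents low?',ext((552.2,-236.8),26,14))
J=np.array([(proj('s3',[552.2+dx,-236.8+dy,79])-[340,240])*5 for dx,dy in((0,0),(1,0),(0,1))]);print(J[1]-J[0],J[2]-J[0])
im=cv2.cvtColor(cv2.imread('pics/s3.png'),cv2.COLOR_BGR2HSV).astype(int)
h,s,v=im[...,0],im[...,1],im[...,2]
m=(h>80)&(h<100)&(s>150)&(v>80);ys,xs=np.where(m);ok=(xs>390)&(xs<440)&(ys>300)&(ys<345);print('teal cap px',((xs[ok].min()-340)*5,(xs[ok].max()-339)*5,(ys[ok].min()-240)*5))
m=(s<40)&(v>190);ys,xs=np.where(m);ok=(xs>370)&(xs<425)&(ys>320)&(ys<375);print('rest',(xs[ok].min()-340)*5,(xs[ok].max()-339)*5,(ys[ok].min()-240)*5,(ys[ok].max()-239)*5)
E
```

```text
cap (array([257.8, 339.5]), array([415.8, 472.4]), array([336.9, 405. ]))
rest (array([188.3, 427.7]), array([402.7, 615.3]), array([295.6, 519.8]))
contents low? (array([222.5, 446.8]), array([377.9, 582.5]), array([300.3, 513.7]))
[ 2.  -1.7] [-2.5 -2. ]
teal cap px (np.int64(305), np.int64(420), np.int64(345))
rest 190 400 405 615
```

Call:
{"op": "arm_command", "data": {
  "deltas": [
    {"hand":40,"tx":1.0,"ty":1.7,"tz":-0.5,"wx":0,"wy":0,"wz":0},
    {"hand":40,"tx":0.43,"ty":0,"tz":0.9,"wx":0,"wy":0,"wz":0},
    {"hand":40,"tx":0.35,"ty":0,"tz":0.7,"wx":0,"wy":0,"wz":0},
    {"hand":40,"tx":0.35,"ty":0,"tz":0.7,"wx":0,"wy":0,"wz":0},
    {"hand":40,"tx":0,"ty":0,"tz":0,"wx":0,"wy":0,"wz":0},
    {"hand":40,"tx":0,"ty":0,"tz":0,"wx":0,"wy":0,"wz":0}
  ]
}}

```text
clock: 11.58
eef_pos: [558.8, -239.6, 34.3]
tcp_rot: [-3.141, 0.45, 2.561]
contact_force: [-0.4, -0.8, -0.4]
opening: 0.561
grasp_force: 42.0
```

```bash
python3 where.py
```

```text
11.575 [-0.345  0.411  2.15  -0.629  0.174 -0.736] [-0.367 -0.818 -0.407] 0.5613232013458475 41.97797379893018
jar base [ 552.132 -234.717   11.127] rot err [ 0.     0.001 -0.001]
120 d tool [  -1.257   -1.276 -121.52 ]
40 d tool [ -1.18   -1.291 -41.52 ]
0 d tool [-1.141 -1.298 -1.52 ]
```

Call:
{"op": "arm_command", "data": {
  "deltas": [
    {"hand":40,"tx":0.22,"ty":0,"tz":0.45,"wx":0,"wy":0,"wz":0},
    {"hand":40,"tx":0.22,"ty":0,"tz":0.45,"wx":0,"wy":0,"wz":0},
    {"hand":40,"tx":0,"ty":0,"tz":0,"wx":0,"wy":0,"wz":0}
  ]
}}

```text
clock: 11.95
eef_pos: [558.8, -239.6, 33.3]
tcp_rot: [-3.141, 0.45, 2.561]
contact_force: [0.1, 0.6, -2.1]
opening: 0.562
grasp_force: 42.0
```

Still hanging freely (noise about 1.5 N).

Call:
{"op": "arm_command", "data": {
  "deltas": [
    {"hand":40,"tx":0.22,"ty":0,"tz":0.45,"wx":0,"wy":0,"wz":0},
    {"hand":40,"tx":0.22,"ty":0,"tz":0.45,"wx":0,"wy":0,"wz":0},
    {"hand":40,"tx":0,"ty":0,"tz":0,"wx":0,"wy":0,"wz":0}
  ]
}}

```text
clock: 12.32
eef_pos: [559.2, -239.9, 33.1]
tcp_rot: [-3.141, 0.452, 2.561]
contact_force: [-3.7, 1.4, 8.1]
opening: 0.561
grasp_force: 42.9
```

Touchdown at 8 N; I release in steps, then retreat along the tool axis.

Call:
{"op": "arm_command", "data": {
  "deltas": [
    {"hand":52,"tx":0,"ty":0,"tz":0,"wx":0,"wy":0,"wz":0},
    {"hand":56,"tx":0,"ty":0,"tz":0,"wx":0,"wy":0,"wz":0},
    {"hand":62,"tx":0,"ty":0,"tz":0,"wx":0,"wy":0,"wz":0},
    {"hand":70,"tx":0,"ty":0,"tz":0,"wx":0,"wy":0,"wz":0},
    {"hand":80,"tx":0,"ty":0,"tz":0,"wx":0,"wy":0,"wz":0},
    {"hand":80,"tx":0,"ty":0,"tz":0,"wx":0,"wy":0,"wz":0},
    {"hand":80,"tx":0,"ty":0,"tz":0,"wx":0,"wy":0,"wz":0}
  ],
  "squeeze": 20
}}

```text
clock: 13.2
eef_pos: [558.8, -239.6, 32.3]
tcp_rot: [-3.141, 0.45, 2.561]
contact_force: [0.7, -0.2, 0.7]
opening: 0.936
grasp_force: 0.0
```

```bash
python3 - <<'E'
from h import *
grab('side','s4');s=r.sense();print(s['contact_force'],s['opening'],s['grasp_force'],s['clock'])
im=cv2.cvtColor(cv2.imread('pics/s4.png'),cv2.COLOR_BGR2HSV).astype(int);h,S,v=im[...,0],im[...,1],im[...,2]
m=(h>80)&(h<100)&(S>150)&(v>80);ys,xs=np.where(m);ok=(xs>390)&(xs<440)&(ys>300)&(ys<345);print((xs[ok].min()-340)*5,(xs[ok].max()-339)*5,(ys[ok].min()-240)*5)
print((proj('s4',[551.7,-236,75])-[340,240])*5)
E
```

```text
[ 0.0404986  -0.54288405  0.35269166] 0.9341740349259431 0.0 13.25
285 415 350
[331.20229158 410.76639801]
```

Call:
{"op": "arm_command", "data": {
  "deltas": [
    {"hand":80,"tx":0,"ty":0,"tz":-12,"wx":0,"wy":0,"wz":0},
    {"hand":80,"tx":0,"ty":0,"tz":-25,"wx":0,"wy":0,"wz":0},
    {"hand":80,"tx":0,"ty":0,"tz":-30,"wx":0,"wy":0,"wz":0},
    {"hand":80,"tx":0,"ty":0,"tz":-30,"wx":0,"wy":0,"wz":0},
    {"hand":80,"tx":0,"ty":0,"tz":-30,"wx":0,"wy":0,"wz":0},
    {"hand":80,"tx":0,"ty":0,"tz":-13,"wx":0,"wy":0,"wz":0}
  ]
}}

```text
clock: 14.0
eef_pos: [508.0, -206.0, 159.9]
tcp_rot: [3.142, 0.452, 2.561]
contact_force: [0.3, -0.7, -0.7]
opening: 0.936
grasp_force: 0.0
```

```bash
cat > lid.py <<'E'
from g import *
np.set_printoptions(suppress=True,precision=3)
grab('top','t5');grab('side','s5')
s=r.sense();p,R=now();print(p,s['qpos'],s['contact_force'],s['clock'])
# jar check
im=cv2.cvtColor(cv2.imread('pics/s5.png'),cv2.COLOR_BGR2HSV).astype(int);h,S,v=im[...,0],im[...,1],im[...,2]
m=((h>80)&(h<100)&(S>150)&(v>80)).astype(np.uint8);ys,xs=np.where(m);ok=(xs>380)&(xs<440)&(ys>290)&(ys<350);print('cap',xs[ok].min(),xs[ok].max()+1,ys[ok].min(),ys[ok].max()+1)
C=np.array([proj('s5',[551.7+25*np.cos(a),-236+25*np.sin(a),75]) for a in np.linspace(0,6.28,99)]);print('pred',C.min(0),C.max(0))
def st(x,y,z):return np.array([551.7,-236,0])+Rz(-.23)@[x,y,z]
def edge(q,rad=224,out=10):
    al=q-.329;return st(105-rad*np.cos(al)+out*np.sin(al),0,130+rad*np.sin(al)+out*np.cos(al))
x=s['qpos'];V=Rz(-.58)@np.diag([-1,1,-1.]);
P0=[(p,R),(np.array([430,-165,260.]),Ro.from_rotvec([0,0,0]).as_matrix()@R),(np.array([420,-165,390.]),tool(-.58,.001)),(st(-25,0,385),tool(-.58,.001)),(edge(1.25),tool(-.58,.001))]
P0+= [(edge(q),tool(-.58,.001)) for q in np.arange(1.05,.1,-.2)]+[(edge(.1),tool(-.58,.001))]
for i in range(1,len(P0)):
    S=ik(P0[i][0],P0[i][1],[x]);print(i,P0[i][0],S[0] if S else 'no')
    if S:x=S[0]
q,Q=p,R
for i,n in zip(range(1,len(P0)),(3,4,3,3,2,2,2,2,2,1)):
    print(i);q,Q=rows(q,Q,*P0[i],n)
print(edge(0))
E
python3 lid.py
```

```text
[ 508.301 -206.196  159.525] [-0.308  0.092  2.185 -0.279  0.441 -1.071] [-0.566  0.562 -0.461] 14.1
cap 391 423 310 340
pred [390.569 309.18 ] [422.031 335.706]
1 [ 430. -165.  260.] [-0.256 -0.231  2.212 -0.208  0.74  -1.122]
2 [ 420. -165.  390.] [-0.374 -0.074  1.725 -0.     1.49  -1.365]
3 [ 527.358 -230.301  385.   ] [-0.412  0.15   1.501 -0.     1.489 -1.402]
4 [ 529.731 -230.856  314.401] [-0.411  0.188  1.603 -0.     1.35  -1.402]
5 [ 496.537 -223.084  285.382] [-0.422  0.15   1.711 -0.     1.28  -1.413]
6 [ 469.617 -216.781  250.169] [-0.432  0.132  1.809 -0.     1.199 -1.423]
7 [ 450.046 -212.198  210.165] [-0.44   0.139  1.895 -0.     1.107 -1.431]
8 [ 438.604 -209.519  166.965] [-0.446  0.172  1.962 -0.     1.007 -1.436]
9 [ 435.746 -208.85   122.291] [-0.447  0.229  2.007 -0.     0.904 -1.438]
10 [ 439.317 -209.686   88.89 ] [-0.445  0.286  2.025 -0.     0.83  -1.436]
1
{"tx":11.8,"ty":-2.8,"tz":-43}
{"tx":11.7,"ty":-2.9,"tz":-42.9}
{"tx":11.8,"ty":-2.8,"tz":-43}
2
{"tx":-12.3,"ty":-1.4,"tz":-30.1,"wy":0.113}
{"tx":-8.9,"ty":-1.3,"tz":-31.4,"wy":0.113}
{"tx":-5.3,"ty":-1.4,"tz":-32.1,"wy":0.113}
{"tx":-1.6,"ty":-1.4,"tz":-32.5,"wy":0.113}
3
{"tx":-41.9,"ty":1.4,"tz":1.7}
{"tx":-41.8,"ty":1.5,"tz":1.7}
{"tx":-41.9,"ty":1.4,"tz":1.6}
4
{"tx":-0.7,"ty":0.3,"tz":23.5}
{"tx":-0.8,"ty":0.3,"tz":23.6}
{"tx":-0.7,"ty":0.2,"tz":23.5}
5
{"tx":16,"ty":-5.8,"tz":14.5}
{"tx":16,"ty":-5.9,"tz":14.5}
6
{"tx":13,"ty":-4.7,"tz":17.6}
{"tx":13,"ty":-4.8,"tz":17.6}
7
{"tx":9.5,"ty":-3.4,"tz":20}
{"tx":9.4,"ty":-3.5,"tz":20}
8
{"tx":5.5,"ty":-2,"tz":21.6}
{"tx":5.6,"ty":-2,"tz":21.6}
9
{"tx":1.4,"ty":-0.5,"tz":22.4}
{"tx":1.4,"ty":-0.5,"tz":22.3}
10
{"tx":-3.5,"ty":1.3,"tz":33.4}
[ 444.385 -210.873   67.09 ]
```

The jar cap matches its predicted place on the rest to about 1 mm. Next is the lid: fingers shut, move out to the front, over the edge, then down the arc.

Call:
{"op": "arm_command", "data": {
  "deltas": [
    {"hand":80,"tx":11.8,"ty":-2.8,"tz":-43,"wx":0,"wy":0,"wz":0},
    {"hand":0,"tx":11.7,"ty":-2.9,"tz":-42.9,"wx":0,"wy":0,"wz":0},
    {"hand":0,"tx":11.8,"ty":-2.8,"tz":-43,"wx":0,"wy":0,"wz":0},
    {"hand":0,"tx":-12.3,"ty":-1.4,"tz":-30.1,"wx":0,"wy":0.113,"wz":0},
    {"hand":0,"tx":-8.9,"ty":-1.3,"tz":-31.4,"wx":0,"wy":0.113,"wz":0},
    {"hand":0,"tx":-5.3,"ty":-1.4,"tz":-32.1,"wx":0,"wy":0.113,"wz":0},
    {"hand":0,"tx":-1.6,"ty":-1.4,"tz":-32.5,"wx":0,"wy":0.113,"wz":0},
    {"hand":0,"tx":0,"ty":0,"tz":0,"wx":0,"wy":0,"wz":0}
  ]
}}

```text
clock: 15.1
eef_pos: [422.3, -166.8, 389.5]
tcp_rot: [-3.141, -0.001, 2.559]
contact_force: [0.7, -1.0, 0.6]
opening: -0.004
grasp_force: 0.0
```

Call:
{"op": "arm_command", "data": {
  "deltas": [
    {"hand":0,"tx":-41.9,"ty":1.4,"tz":1.7,"wx":0,"wy":0,"wz":0},
    {"hand":0,"tx":-41.8,"ty":1.5,"tz":1.7,"wx":0,"wy":0,"wz":0},
    {"hand":0,"tx":-41.9,"ty":1.4,"tz":1.6,"wx":0,"wy":0,"wz":0},
    {"hand":0,"tx":0,"ty":0,"tz":0,"wx":0,"wy":0,"wz":0},
    {"hand":0,"tx":-0.7,"ty":0.3,"tz":23.5,"wx":0,"wy":0,"wz":0},
    {"hand":0,"tx":-0.8,"ty":0.3,"tz":23.6,"wx":0,"wy":0,"wz":0},
    {"hand":0,"tx":-0.7,"ty":0.2,"tz":23.5,"wx":0,"wy":0,"wz":0},
    {"hand":0,"tx":0,"ty":0,"tz":0,"wx":0,"wy":0,"wz":0}
  ]
}}

```text
clock: 16.1
eef_pos: [527.6, -230.0, 310.6]
tcp_rot: [-3.14, -0.006, 2.561]
contact_force: [-0.1, 0.1, 1.3]
opening: 0.001
grasp_force: 0.0
```

Call:
{"op": "arm_command", "data": {
  "deltas": [
    {"hand":0,"tx":8,"ty":-2.9,"tz":7.3,"wx":0,"wy":0,"wz":0},
    {"hand":0,"tx":8,"ty":-2.9,"tz":7.3,"wx":0,"wy":0,"wz":0},
    {"hand":0,"tx":16,"ty":-5.9,"tz":14.5,"wx":0,"wy":0,"wz":0},
    {"hand":0,"tx":13,"ty":-4.7,"tz":17.6,"wx":0,"wy":0,"wz":0},
    {"hand":0,"tx":13,"ty":-4.8,"tz":17.6,"wx":0,"wy":0,"wz":0},
    {"hand":0,"tx":0,"ty":0,"tz":0,"wx":0,"wy":0,"wz":0}
  ]
}}

```text
clock: 16.85
eef_pos: [463.3, -214.8, 247.9]
tcp_rot: [-3.139, -0.011, 2.561]
contact_force: [-17.8, 6.4, 10.7]
opening: -0.004
grasp_force: 11.0
```

```bash
python3 - <<'E'
from kin import *
d=grab('side','s6');s=r.sense();print(s['eef_pos'],s['contact_force'],s['clock'])
def st(x,y,z):return np.array([551.7,-236,0])+Rz(-.23)@[x,y,z]
im=d['image'].astype(int).sum(2)
# strip darkness along predicted strip ends for each q
for q in np.arange(.5,1.3,.05):
  al=q-.329;v=[]
  for y in np.r_[-65:-30:5,30:65:5]:
    for rad in(222,230,236):
      u,w=proj('s6',st(105-rad*np.cos(al)+5*np.sin(al),y,130+rad*np.sin(al)+5*np.cos(al)));u,w=int(round(u)),int(round(w))
      if 0<=u<560 and 0<=w<420:v.append(im[w,u])
  print(round(q,2),np.mean(v).round(),len(v))
E
```

```text
[ 463.69639166 -214.93875881  248.35547094] [-18.85360576   6.22892283  11.67460547] 16.9
0.5 299.0 42
0.55 314.0 42
0.6 332.0 42
0.65 306.0 42
0.7 265.0 42
0.75 231.0 42
0.8 218.0 42
0.85 193.0 42
0.9 176.0 42
0.95 187.0 42
1.0 124.0 42
1.05 278.0 42
1.1 255.0 42
1.15 264.0 42
1.2 275.0 42
1.25 425.0 42
```

The fist slid off the front of the strip: the force now pushes it forward. I back off, rise, and come down farther in.

Call:
{"op": "arm_command", "data": {
  "deltas": [
    {"hand":0,"tx":14,"ty":-5,"tz":0,"wx":0,"wy":0,"wz":0},
    {"hand":0,"tx":0,"ty":0,"tz":-50,"wx":0,"wy":0,"wz":0},
    {"hand":0,"tx":0,"ty":0,"tz":-55,"wx":0,"wy":0,"wz":0},
    {"hand":0,"tx":0,"ty":0,"tz":0,"wx":0,"wy":0,"wz":0},
    {"hand":0,"tx":-28,"ty":10,"tz":0,"wx":0,"wy":0,"wz":0},
    {"hand":0,"tx":-28,"ty":10,"tz":0,"wx":0,"wy":0,"wz":0},
    {"hand":0,"tx":-28,"ty":10,"tz":0,"wx":0,"wy":0,"wz":0},
    {"hand":0,"tx":0,"ty":0,"tz":0,"wx":0,"wy":0,"wz":0}
  ]
}}

```text
clock: 17.9
eef_pos: [542.4, -234.4, 352.3]
tcp_rot: [-3.141, -0.003, 2.561]
contact_force: [-0.6, -0.3, -0.0]
opening: 0.002
grasp_force: 0.0
```

```bash
cat > lidq.py <<'E'
from kin import *
def st(x,y,z):return np.array([551.7,-236,0])+Rz(-.23)@[x,y,z]
def lidq(n='side',f='sq'):
  d=grab(n,f);im=cv2.GaussianBlur(d['image'],(3,3),0).max(2).astype(int);o=[]
  for q in np.arange(-.1,1.35,.02):
    al=q-.329;v=[];w2=[]
    for y in np.r_[-64:-34:4,34:65:4]:
      for rad,L in((224,v),(232,v),(206,w2)):
        u,w=proj(f,st(105-rad*np.cos(al)+9*np.sin(al),y,130+rad*np.sin(al)+9*np.cos(al))).round().astype(int)
        if 0<=u<560 and 0<=w<420:L.append(im[w,u])
    o.append((np.mean(w2)-np.mean(v) if v and w2 else -999,np.mean(v) if v else 0,q))
  return [tuple(np.round(x,2)) for x in sorted(o)[::-1][:3]]
if __name__=='__main__':
  np.set_printoptions(suppress=True,precision=3)
  s=r.sense();p=s['eef_pos'];print('x_s',Rz(.23)@(p-[551.7,-236,0]),s['contact_force'],s['clock'])
  print(lidq('side','sq'),lidq('top','tq'))
E
python3 lidq.py
```

```text
x_s [ -9.467  -0.545 352.29 ] [-0.639 -0.302 -0.041] 17.9
[(np.float64(128.12), np.float64(76.25), np.float64(1.0)), (np.float64(116.06), np.float64(42.81), np.float64(0.98)), (np.float64(68.19), np.float64(96.69), np.float64(0.44))] [(np.float64(61.59), np.float64(73.72), np.float64(1.0)), (np.float64(61.09), np.float64(75.66), np.float64(0.98)), (np.float64(53.38), np.float64(75.69), np.float64(0.96))]
```

```bash
python3 - <<'E'
from h import *
from lidq import st
p,R=now();RT=tool(-.58,.001);q,Q=p,R
def e(q,rad=212,out=9):
  al=q-.329;return st(116-rad*np.cos(al)+out*np.sin(al),0,130+rad*np.sin(al)+out*np.cos(al))
for k,n in((1.1,3),(.95,1),(.8,2),(.6,2),(.4,2),(.2,2),(.1,1),(0,1)):
  print(k,e(k));q,Q=rows(q,Q,e(k),RT,n)
E
```

```text
1.1 [ 522.70642498 -229.21134686  284.18772142]
{"tx":5.9,"ty":-1.9,"tz":22.9,"wy":-0.001}
{"tx":5.9,"ty":-2,"tz":23,"wx":-0.001,"wy":-0.002}
{"tx":5.9,"ty":-2,"tz":22.9,"wy":-0.001}
0.95 [ 501.86548685 -224.33157953  260.67160778]
{"tx":20.2,"ty":-7.3,"tz":23.5}
0.8 [ 484.68023243 -220.30776628  234.22089155]
{"tx":8.3,"ty":-3,"tz":13.2}
{"tx":8.3,"ty":-3.1,"tz":13.2}
0.6 [ 468.10730767 -216.42732595  195.42288885]
{"tx":8,"ty":-2.9,"tz":19.4}
{"tx":8,"ty":-2.9,"tz":19.4}
0.4 [ 459.36973253 -214.38148073  154.01668203]
{"tx":4.2,"ty":-1.6,"tz":20.7}
{"tx":4.3,"ty":-1.5,"tz":20.7}
0.2 [ 458.81584655 -214.251792    111.65300588]
{"tx":0.3,"ty":-0.1,"tz":21.2}
{"tx":0.2,"ty":-0.1,"tz":21.1}
0.1 [ 461.62754583 -214.91013273   90.64025139]
{"tx":-2.7,"ty":1,"tz":21.1}
0 [ 466.46773143 -216.04343006   70.02076649]
{"tx":-4.6,"ty":1.7,"tz":20.6}
```

Call:
{"op": "arm_command", "data": {
  "deltas": [
    {"hand":0,"tx":5.9,"ty":-1.9,"tz":22.9,"wx":0,"wy":0,"wz":0},
    {"hand":0,"tx":5.9,"ty":-2,"tz":23,"wx":0,"wy":-0.003,"wz":0},
    {"hand":0,"tx":5.9,"ty":-2,"tz":22.9,"wx":0,"wy":0,"wz":0},
    {"hand":0,"tx":10.1,"ty":-3.6,"tz":11.7,"wx":0,"wy":0,"wz":0},
    {"hand":0,"tx":10.1,"ty":-3.7,"tz":11.8,"wx":0,"wy":0,"wz":0},
    {"hand":0,"tx":8.3,"ty":-3,"tz":13.2,"wx":0,"wy":0,"wz":0},
    {"hand":0,"tx":8.3,"ty":-3.1,"tz":13.2,"wx":0,"wy":0,"wz":0},
    {"hand":0,"tx":0,"ty":0,"tz":0,"wx":0,"wy":0,"wz":0}
  ]
}}

```text
clock: 19.0
eef_pos: [484.5, -220.3, 234.2]
tcp_rot: [-3.141, -0.0, 2.561]
contact_force: [-0.2, -0.1, 0.8]
opening: -0.007
grasp_force: 0.0
```

```bash
python3 lidq.py
```

```text
x_s [-69.015  -0.012 234.202] [-0.194 -0.143  0.771] 19.0
[(np.float64(140.97), np.float64(39.53), np.float64(0.9)), (np.float64(125.81), np.float64(74.81), np.float64(0.92)), (np.float64(69.78), np.float64(94.34), np.float64(0.44))] [(np.float64(61.03), np.float64(99.72), np.float64(0.88)), (np.float64(48.56), np.float64(102.56), np.float64(0.9)), (np.float64(43.19), np.float64(103.0), np.float64(0.92))]
```

```bash
python3 - <<'E'
from h import *
from lidq import st
for f in('side0','top0','sq','tq'):
  im=cv2.cvtColor(cv2.GaussianBlur(cv2.imread(f'pics/{f}.png'),(3,3),0),cv2.COLOR_BGR2HSV)
  for sgn in(-1,1):
    o=[]
    for q in np.arange(.6,1.3,.05):
      al=q-.329;row=''
      for rad in(212,222,228,234,244):
        u,w=proj(f,st(105-rad*np.cos(al)+9*np.sin(al),55*sgn,130+rad*np.sin(al)+9*np.cos(al))).round().astype(int)
        row+=f'{im[w,u,2]:4d}' if 0<=u<560 and 0<=w<420 else '  --'
      o.append(f'{q:.2f}:'+row)
    print(f,sgn,' |'.join(o))
E
```

```text
side0 -1 0.60: 199 207 241 131  37 |0.65: 168 178 142  84  37 |0.70:  27  27  26  26  35 |0.75:  26  26  26  27  26 |0.80:  26  27  26  27  27 |0.85:  26  26  26  26  26 |0.90:  26  26  27  26  26 |0.95: 113 102  63  30  26 |1.00: 113 113 113 113 113 |1.05: 114 114 114 114 113 |1.10: 113 114 114 114 114 |1.15:  49  53  50  50  44 |1.20: 223 219 218 215 211 |1.25: 242 243 243 243 243
side0 1 0.60: 125 125 125 125 125 |0.65: 125 125 125 125 125 |0.70: 125 125 125 125 125 |0.75: 125 125 125 125 126 |0.80: 125 125 125 125 125 |0.85: 125 125 124 124 125 |0.90: 124 124 124 125 124 |0.95: 124 124 124 125 125 |1.00: 124 125 124 124 124 |1.05: 124 124 124 124 124 |1.10: 124 124 124 124 124 |1.15:  46  43  43  45  77 |1.20: 144 140 137 142 139 |1.25: 124 124 124 124 124
top0 -1 0.60:  97  97 152 147 115 |0.65:  97  96  97 184 115 |0.70:  97 105 110 136 205 |0.75:  97 131 181 197 208 |0.80: 117 184 216 213 126 |0.85: 170 216 210 174 128 |0.90: 201 210 174 148 117 |0.95: 212 134 121 116 116 |1.00: 192 123 116 115 115 |1.05: 109 106 116 116 115 |1.10:  62  84 114 116 116 |1.15: 111  58  62  65 10
[... 1269 characters left out ...]
: 105 105 105 105 104 |0.75: 105 104 102 105 106 |0.80: 106 105 104 104 133 |0.85: 104 105 107 120 170 |0.90: 105 108 133 158 207 |0.95: 110 190 209 221 229 |1.00: 132 210 225 229 230 |1.05: 209 225 229 230 230 |1.10: 221 229 230 230 230 |1.15: 229 230 230 230 230 |1.20: 230 230 230 230 230 |1.25: 230 231 231 230 230
tq 1 0.60:  62  59 169 113  81 |0.65:  65  59  58 147  81 |0.70:  59  59  58  60 126 |0.75:  57  59  59  58  68 |0.80:  61  57  59  59  58 |0.85:  58  67  56  58  59 |0.90: 163  58  57  70  59 |0.95: 141 179  76  57  68 |1.00: 139 155 151 184  62 |1.05: 141 141 139 152 170 |1.10: 141 141 141 141 141 |1.15: 142 143 145 152 136 |1.20: 149 151 159 200 195 |1.25: 147 146 146 177 215
```

Call:
{"op": "arm_command", "data": {
  "deltas": [
    {"hand":0,"tx":8,"ty":-2.9,"tz":19.4,"wx":0,"wy":0,"wz":0},
    {"hand":0,"tx":8,"ty":-2.9,"tz":19.4,"wx":0,"wy":0,"wz":0},
    {"hand":0,"tx":0,"ty":0,"tz":0,"wx":0,"wy":0,"wz":0}
  ]
}}

```text
clock: 19.48
eef_pos: [468.5, -216.5, 195.7]
tcp_rot: [-3.141, -0.0, 2.561]
contact_force: [-0.5, -1.0, 0.3]
opening: 0.0
grasp_force: 0.0
```

```bash
python3 lidq.py
```

```text
x_s [-85.499   0.011 195.708] [-0.48  -1.041  0.311] 19.475
[(np.float64(150.28), np.float64(39.91), np.float64(0.72)), (np.float64(140.59), np.float64(43.41), np.float64(0.7)), (np.float64(118.59), np.float64(71.53), np.float64(0.74))] [(np.float64(38.09), np.float64(103.16), np.float64(0.68)), (np.float64(38.0), np.float64(106.06), np.float64(0.7)), (np.float64(36.62), np.float64(109.19), np.float64(0.74))]
```

Call:
{"op": "arm_command", "data": {
  "deltas": [
    {"hand":0,"tx":4.2,"ty":-1.6,"tz":20.7,"wx":0,"wy":0,"wz":0},
    {"hand":0,"tx":4.3,"ty":-1.5,"tz":20.7,"wx":0,"wy":0,"wz":0},
    {"hand":0,"tx":0.3,"ty":-0.1,"tz":21.2,"wx":0,"wy":0,"wz":0},
    {"hand":0,"tx":0.2,"ty":-0.1,"tz":21.1,"wx":0,"wy":0,"wz":0},
    {"hand":0,"tx":-1.8,"ty":0.7,"tz":14,"wx":0,"wy":0,"wz":0},
    {"hand":0,"tx":0,"ty":0,"tz":0,"wx":0,"wy":0,"wz":0}
  ]
}}

```text
clock: 20.32
eef_pos: [462.0, -215.2, 98.4]
tcp_rot: [-3.141, 0.001, 2.561]
contact_force: [0.8, -0.8, 0.4]
opening: 0.0
grasp_force: 0.0
```

```bash
python3 lidq.py
```

```text
x_s [-92.042  -0.153  98.371] [ 0.792 -0.782  0.383] 20.325
[(np.float64(125.34), np.float64(55.28), np.float64(0.3)), (np.float64(124.5), np.float64(53.25), np.float64(0.28)), (np.float64(124.47), np.float64(49.28), np.float64(0.24))] [(np.float64(55.44), np.float64(144.56), np.float64(0.88)), (np.float64(51.38), np.float64(110.12), np.float64(0.14)), (np.float64(50.91), np.float64(111.34), np.float64(0.16))]
```

Call:
{"op": "arm_command", "data": {
  "deltas": [
    {"hand":0,"tx":-1.2,"ty":0.4,"tz":8,"wx":0,"wy":0,"wz":0},
    {"hand":0,"tx":-1.2,"ty":0.4,"tz":7,"wx":0,"wy":0,"wz":0},
    {"hand":0,"tx":-0.8,"ty":0.3,"tz":4,"wx":0,"wy":0,"wz":0},
    {"hand":0,"tx":0,"ty":0,"tz":0,"wx":0,"wy":0,"wz":0}
  ]
}}

```text
clock: 20.92
eef_pos: [464.8, -215.9, 79.2]
tcp_rot: [-3.141, 0.001, 2.561]
contact_force: [-0.5, 0.0, 0.2]
opening: 0.001
grasp_force: 0.0
```

Call:
{"op": "arm_command", "data": {
  "deltas": [
    {"hand":0,"tx":0,"ty":0,"tz":2,"wx":0,"wy":0,"wz":0},
    {"hand":0,"tx":0,"ty":0,"tz":1.5,"wx":0,"wy":0,"wz":0},
    {"hand":0,"tx":0,"ty":0,"tz":0,"wx":0,"wy":0,"wz":0}
  ]
}}

```text
clock: 21.3
eef_pos: [465.1, -216.0, 76.1]
tcp_rot: [-3.141, 0.002, 2.561]
contact_force: [0.2, -0.1, 0.1]
opening: 0.003
grasp_force: 0.1
```

Call:
{"op": "arm_command", "data": {
  "deltas": [
    {"hand":0,"tx":0,"ty":0,"tz":1.5,"wx":0,"wy":0,"wz":0},
    {"hand":0,"tx":0,"ty":0,"tz":1.5,"wx":0,"wy":0,"wz":0},
    {"hand":0,"tx":0,"ty":0,"tz":0,"wx":0,"wy":0,"wz":0}
  ]
}}

```text
clock: 21.68
eef_pos: [465.0, -216.0, 73.0]
tcp_rot: [-3.141, 0.001, 2.561]
contact_force: [0.1, 0.1, 0.1]
opening: 0.004
grasp_force: 0.1
```

Call:
{"op": "arm_command", "data": {
  "deltas": [
    {"hand":0,"tx":0,"ty":0,"tz":1,"wx":0,"wy":0,"wz":0},
    {"hand":0,"tx":0,"ty":0,"tz":1,"wx":0,"wy":0,"wz":0},
    {"hand":0,"tx":0,"ty":0,"tz":0,"wx":0,"wy":0,"wz":0}
  ]
}}

```text
clock: 22.05
eef_pos: [465.0, -216.0, 71.1]
tcp_rot: [-3.141, 0.001, 2.561]
contact_force: [0.6, -0.8, 0.1]
opening: 0.001
grasp_force: 0.2
```

```bash
python3 lidq.py
```

```text
x_s [-89.008  -0.28   71.058] [ 0.638 -0.839  0.055] 22.05
[(np.float64(112.66), np.float64(50.91), np.float64(0.12)), (np.float64(112.66), np.float64(49.47), np.float64(0.1)), (np.float64(112.41), np.float64(55.47), np.float64(0.16))] [(np.float64(64.88), np.float64(146.38), np.float64(0.88)), (np.float64(59.97), np.float64(141.84), np.float64(0.86)), (np.float64(55.44), np.float64(119.38), np.float64(0.16))]
```

Call:
{"op": "arm_command", "data": {
  "deltas": [
    {"hand":0,"tx":0,"ty":0,"tz":1,"wx":0,"wy":0,"wz":0},
    {"hand":0,"tx":0,"ty":0,"tz":1,"wx":0,"wy":0,"wz":0},
    {"hand":0,"tx":0,"ty":0,"tz":0,"wx":0,"wy":0,"wz":0}
  ]
}}

```text
clock: 22.52
eef_pos: [465.0, -216.0, 69.1]
tcp_rot: [-3.141, 0.001, 2.561]
contact_force: [0.1, 0.3, -0.2]
opening: 0.004
grasp_force: 0.2
```

Call:
{"op": "arm_command", "data": {
  "deltas": [
    {"hand":0,"tx":0,"ty":0,"tz":1,"wx":0,"wy":0,"wz":0},
    {"hand":0,"tx":0,"ty":0,"tz":0,"wx":0,"wy":0,"wz":0}
  ]
}}

```text
clock: 22.78
eef_pos: [465.0, -216.0, 68.1]
tcp_rot: [-3.141, 0.001, 2.561]
contact_force: [0.4, -0.5, 0.5]
opening: -0.002
grasp_force: 0.2
```

Call:
{"op": "arm_command", "data": {
  "deltas": [
    {"hand":0,"tx":0,"ty":0,"tz":1,"wx":0,"wy":0,"wz":0},
    {"hand":0,"tx":0,"ty":0,"tz":0,"wx":0,"wy":0,"wz":0}
  ]
}}

```text
clock: 23.02
eef_pos: [465.0, -216.0, 67.1]
tcp_rot: [-3.141, 0.001, 2.561]
contact_force: [0.1, -0.3, 0.4]
opening: 0.0
grasp_force: 0.2
```

Call:
{"op": "arm_command", "data": {
  "deltas": [
    {"hand":0,"tx":0,"ty":0,"tz":1,"wx":0,"wy":0,"wz":0},
    {"hand":0,"tx":0,"ty":0,"tz":1,"wx":0,"wy":0,"wz":0},
    {"hand":0,"tx":0,"ty":0,"tz":0,"wx":0,"wy":0,"wz":0}
  ]
}}

```text
clock: 23.4
eef_pos: [464.9, -215.9, 65.0]
tcp_rot: [-3.141, 0.001, 2.561]
contact_force: [0.8, -0.5, 0.8]
opening: 0.001
grasp_force: 0.2
```

```bash
python3 - <<'E'
from h import *
from lidq import st
grab('top','t9');grab('side','s9')
for f in('s9','t9'):
  im=cv2.cvtColor(cv2.GaussianBlur(cv2.imread(f'pics/{f}.png'),(3,3),0),cv2.COLOR_BGR2HSV)
  for y in(-62,-45,45,62):
    o=[]
    for q in(-.04,0,.04,.08,.12,.16,.2):
      al=q-.329;row=''
      for rad in range(200,253,4):
        u,w=proj(f,st(105-rad*np.cos(al)+9*np.sin(al),y,130+rad*np.sin(al)+9*np.cos(al))).round().astype(int)
        row+=f'{im[w,u,2]:4d}'
      print(f,y,f'{q:.2f}:'+row)
E
```

```text
s9 -62 -0.04: 160 159 159 185 178 121 121 121 119 116  78  79  79  79
s9 -62 0.00: 160 160 159 179 165 116 118 110 117 116  83  79  79  79
s9 -62 0.04: 160 160 159 164 170  64  55  65  52  89  86  79  80  80
s9 -62 0.08: 160 160 160 160 146  67  61  36  36  43  88  79  80  80
s9 -62 0.12: 160 161 161 160 165 108  73  37  36  35  75  83  80  80
s9 -62 0.16: 160 160 160 160 162 144  80  46  35  35  40  82  80  80
s9 -62 0.20: 162 162 161 161 161 161 122  61  36  36  34  50  83  80
s9 -45 -0.04: 161 161 161 149  74  47  35  35  35  82  80  80  80  80
s9 -45 0.00: 161 161 161 157  72  39  36  36  35  80  80  80  80  80
s9 -45 0.04: 161 162 160 161 103  51  36  35  35  45  79  80  80  80
s9 -45 0.08: 161 162 161 160 140  49  36  36  35  43  87  79  80  80
s9 -45 0.12: 162 162 161 160 157  64  36  36  36  35  69  79  80  80
s9 -45 0.16: 162 162 160 160 161 133  49  35  36  36  38  88  80  80
s9 -45 0.20: 162 163 161 161 161 161 107  38  35  36  35  62  84  80
s9 45 -0.04: 164 164 165  94  43  41  40  39  52 103 123 125 125 125
s9 45 0.00: 164 164 165 134  45  41  41  40  41  96 113 126 126
[... 2043 characters left out ...]
 73  79  83  83  82
t9 45 0.12: 145 153 195 164  90  85  84  77  68  68  80  83  82  82
t9 45 0.16: 145 176 194 164  94  78  82  72  68  69  80  83  82  82
t9 45 0.20: 145 167 190 171  98  78  70  72  62  65  82  83  82  82
t9 62 -0.04: 145 145 164 191 166  92  86  87  82  79  74 105 115 116
t9 62 0.00: 145 146 188 193 131  86  89  85  79  76  81 114 115 116
t9 62 0.04: 145 159 185 173 104  86  87  82  79  73 102 115 115 115
t9 62 0.08: 145 155 194 152 104  86  85  82  77  79 113 115 115 115
t9 62 0.12: 145 155 193 152  89  86  85  80  74  77 113 115 115 115
t9 62 0.16: 145 169 193 163  89  88  83  80  75  94 115 115 115 115
t9 62 0.20: 145 169 190 173  96  88  83  81  75  86 115 115 115 115
```

The strip matches q ≈ 0.08, so I keep pressing.

Call:
{"op": "arm_command", "data": {
  "deltas": [
    {"hand":0,"tx":0,"ty":0,"tz":2,"wx":0,"wy":0,"wz":0},
    {"hand":0,"tx":0,"ty":0,"tz":2,"wx":0,"wy":0,"wz":0}
  ]
}}

```text
clock: 23.75
eef_pos: [465.1, -216.1, 61.1]
tcp_rot: [-3.141, 0.002, 2.561]
contact_force: [0.5, -0.8, 0.4]
opening: 0.002
grasp_force: 0.4
```

Call:
{"op": "arm_command", "data": {
  "deltas": [
    {"hand":0,"tx":-0.5,"ty":0.2,"tz":2,"wx":0,"wy":0,"wz":0},
    {"hand":0,"tx":0,"ty":0,"tz":0,"wx":0,"wy":0,"wz":0}
  ]
}}

```text
clock: 24.0
eef_pos: [465.4, -216.1, 58.9]
tcp_rot: [-3.141, 0.001, 2.561]
contact_force: [0.5, -0.3, 0.5]
opening: -0.005
grasp_force: 0.0
```

Call:
{"op": "arm_command", "data": {
  "deltas": [
    {"hand":0,"tx":-0.5,"ty":0.2,"tz":2,"wx":0,"wy":0,"wz":0},
    {"hand":0,"tx":0,"ty":0,"tz":0,"wx":0,"wy":0,"wz":0}
  ]
}}

```text
clock: 24.25
eef_pos: [466.0, -216.2, 56.9]
tcp_rot: [-3.141, 0.001, 2.561]
contact_force: [0.4, 0.1, 1.8]
opening: -0.001
grasp_force: 0.1
```

```bash
cat > fit.py <<'E'
from h import *
from lidq import st
import sys
f=sys.argv[1];grab('side',f)
im=cv2.cvtColor(cv2.GaussianBlur(cv2.imread(f'pics/{f}.png'),(3,3),0),cv2.COLOR_BGR2HSV)
for y in(-62,-45,45,62):
    for q in(-.04,0,.04,.08):
      al=q-.329;row=''
      for rad in range(204,249,4):
        u,w=proj(f,st(105-rad*np.cos(al)+9*np.sin(al),y,130+rad*np.sin(al)+9*np.cos(al))).round().astype(int)
        row+=f'{im[w,u,2]:4d}'
      print(f,y,f'{q:.2f}:'+row)
E
python3 fit.py s10
```

```text
s10 -62 -0.04: 161 161 193 200 104 113 111 117 113  79  81  80
s10 -62 0.00: 161 161 185 169  70  75  53  69  69  79  81  81
s10 -62 0.04: 161 162 166 195  71  45  36  35  38  68  80  81
s10 -62 0.08: 162 162 162 197  98  59  36  35  35  53  80  81
s10 -45 -0.04: 163 164 190 102  46  37  36  34  49  77  81  81
s10 -45 0.00: 163 163 182 113  39  36  36  34  47  76  81  81
s10 -45 0.04: 163 163 169 171  55  36  36  35  35  72  81  81
s10 -45 0.08: 163 163 164 196  64  36  36  35  35  51  79  82
s10 45 -0.04: 166 172 174  58  42  40  40  38  73 124 125 126
s10 45 0.00: 166 170 196  75  60  48  49  45  65 113 127 128
s10 45 0.04: 167 167 199 122  76  75  74  67  56  98 128 128
s10 45 0.08: 166 166 180 176  83  75  75  73  63  99 128 128
s10 62 -0.04: 167 178 155  77  75  74  72  59  91 127 128 128
s10 62 0.00: 167 168 196 101  74  73  72  64  84 125 129 129
s10 62 0.04: 167 167 192 141  74  73  71  66  72 120 129 129
s10 62 0.08: 170 170 188 157  75  72  71  70  64 122 129 129
```

Call:
{"op": "arm_command", "data": {
  "deltas": [
    {"hand":0,"tx":-0.5,"ty":0.2,"tz":2,"wx":0,"wy":0,"wz":0},
    {"hand":0,"tx":0,"ty":0,"tz":0,"wx":0,"wy":0,"wz":0}
  ]
}}

```text
clock: 24.55
eef_pos: [466.6, -216.3, 55.0]
tcp_rot: [-3.141, 0.001, 2.561]
contact_force: [-0.4, 0.9, -0.4]
opening: 0.003
grasp_force: 0.1
```

Call:
{"op": "arm_command", "data": {
  "deltas": [
    {"hand":0,"tx":-0.5,"ty":0.2,"tz":2,"wx":0,"wy":0,"wz":0},
    {"hand":0,"tx":0,"ty":0,"tz":0,"wx":0,"wy":0,"wz":0}
  ]
}}

```text
clock: 24.8
eef_pos: [467.1, -216.4, 53.0]
tcp_rot: [-3.141, 0.001, 2.561]
contact_force: [-0.5, 0.3, -0.7]
opening: -0.005
grasp_force: 0.1
```

Call:
{"op": "arm_command", "data": {
  "deltas": [
    {"hand":0,"tx":-0.5,"ty":0.2,"tz":1.5,"wx":0,"wy":0,"wz":0},
    {"hand":0,"tx":0,"ty":0,"tz":0,"wx":0,"wy":0,"wz":0}
  ]
}}

```text
clock: 25.05
eef_pos: [467.7, -216.6, 51.5]
tcp_rot: [-3.141, 0.001, 2.561]
contact_force: [-0.6, 0.0, 0.5]
opening: 0.001
grasp_force: 0.2
```

Call:
{"op": "arm_command", "data": {
  "deltas": [
    {"hand":0,"tx":-0.5,"ty":0.2,"tz":1.5,"wx":0,"wy":0,"wz":0},
    {"hand":0,"tx":0,"ty":0,"tz":0,"wx":0,"wy":0,"wz":0}
  ]
}}

```text
clock: 25.3
eef_pos: [468.2, -216.6, 50.0]
tcp_rot: [-3.141, 0.001, 2.561]
contact_force: [0.4, 0.0, 0.1]
opening: -0.001
grasp_force: 0.2
```

Call:
{"op": "arm_command", "data": {
  "deltas": [
    {"hand":0,"tx":-0.5,"ty":0.2,"tz":1.5,"wx":0,"wy":0,"wz":0},
    {"hand":0,"tx":0,"ty":0,"tz":0,"wx":0,"wy":0,"wz":0}
  ]
}}

```text
clock: 25.55
eef_pos: [468.8, -216.8, 48.5]
tcp_rot: [-3.141, 0.001, 2.561]
contact_force: [0.2, -0.4, 0.6]
opening: 0.002
grasp_force: 0.2
```

```bash
python3 fit.py s11
```

```text
s11 -62 -0.04: 163 164 195 209  54  53  46  61  57  77  82  82
s11 -62 0.00: 164 164 188 190  67  38  35  36  35  64  82  82
s11 -62 0.04: 164 164 169 213  75  36  36  35  35  58  81  82
s11 -62 0.08: 164 165 165 208 144  41  36  35  35  46  81  82
s11 -45 -0.04: 165 166 199 168  48  36  36  35  42  76  83  83
s11 -45 0.00: 165 166 187 180  41  36  36  35  39  72  83  83
s11 -45 0.04: 165 166 173 217 111  37  36  36  36  68  82  83
s11 -45 0.08: 165 165 166 208 129  40  36  36  36  42  80  83
s11 45 -0.04: 169 175 216 112  70  59  55  46  71 125 126 124
s11 45 0.00: 169 172 213 131  78  75  73  70  67 113 130 130
s11 45 0.04: 169 169 209 179  78  75  73  71  62  97 129 131
s11 45 0.08: 169 169 183 216 115  75  72  71  66  98 130 131
s11 62 -0.04: 169 182 204  92  74  72  71  64  88 129 130 131
s11 62 0.00: 169 170 206 147  73  72  70  67  82 127 131 130
s11 62 0.04: 170 170 200 201  79  72  70  67  68 121 131 130
s11 62 0.08: 173 173 194 212 112  79  68  65  70 121 131 131
```

Call:
{"op": "arm_command", "data": {
  "deltas": [
    {"hand":0,"tx":-0.4,"ty":0.2,"tz":1.5,"wx":0,"wy":0,"wz":0},
    {"hand":0,"tx":0,"ty":0,"tz":0,"wx":0,"wy":0,"wz":0}
  ]
}}

```text
clock: 25.85
eef_pos: [469.3, -216.8, 47.1]
tcp_rot: [-3.141, 0.002, 2.561]
contact_force: [0.1, 0.2, -0.1]
opening: 0.004
grasp_force: 0.2
```

Call:
{"op": "arm_command", "data": {
  "deltas": [
    {"hand":0,"tx":-0.4,"ty":0.2,"tz":1.5,"wx":0,"wy":0,"wz":0},
    {"hand":0,"tx":0,"ty":0,"tz":0,"wx":0,"wy":0,"wz":0}
  ]
}}

```text
clock: 26.1
eef_pos: [469.7, -216.9, 45.5]
tcp_rot: [-3.141, 0.001, 2.561]
contact_force: [-0.4, -0.5, 1.0]
opening: 0.002
grasp_force: 0.2
```

Call:
{"op": "arm_command", "data": {
  "deltas": [
    {"hand":0,"tx":-0.4,"ty":0.2,"tz":1.5,"wx":0,"wy":0,"wz":0},
    {"hand":0,"tx":0,"ty":0,"tz":0,"wx":0,"wy":0,"wz":0}
  ]
}}

```text
clock: 26.35
eef_pos: [470.0, -217.0, 44.4]
tcp_rot: [-3.141, 0.001, 2.561]
contact_force: [-2.5, -0.6, 7.5]
opening: 0.003
grasp_force: 3.5
```

The stop is reached (7.5 N). One more firm press, then up and away.

Call:
{"op": "arm_command", "data": {
  "deltas": [
    {"hand":0,"tx":0,"ty":0,"tz":1,"wx":0,"wy":0,"wz":0},
    {"hand":0,"tx":0,"ty":0,"tz":0.6,"wx":0,"wy":0,"wz":0},
    {"hand":0,"tx":0,"ty":0,"tz":0,"wx":0,"wy":0,"wz":0}
  ]
}}

```text
clock: 26.72
eef_pos: [470.2, -217.0, 43.9]
tcp_rot: [-3.141, 0.002, 2.561]
contact_force: [-7.3, 1.7, 20.7]
opening: 0.002
grasp_force: 11.0
```

Call:
{"op": "arm_command", "data": {
  "deltas": [
    {"hand":0,"tx":0,"ty":0,"tz":-5,"wx":0,"wy":0,"wz":0},
    {"hand":0,"tx":0,"ty":0,"tz":-30,"wx":0,"wy":0,"wz":0},
    {"hand":0,"tx":0,"ty":0,"tz":-50,"wx":0,"wy":0,"wz":0},
    {"hand":0,"tx":20,"ty":-8,"tz":-50,"wx":0,"wy":0,"wz":0},
    {"hand":0,"tx":20,"ty":-8,"tz":-30,"wx":0,"wy":0,"wz":0},
    {"hand":0,"tx":0,"ty":0,"tz":0,"wx":0,"wy":0,"wz":0},
    {"hand":0,"tx":0,"ty":0,"tz":0,"wx":0,"wy":0,"wz":0}
  ]
}}

```text
clock: 27.6
eef_pos: [427.8, -208.1, 206.9]
tcp_rot: [-3.141, 0.001, 2.561]
contact_force: [-0.1, -0.0, -1.3]
opening: -0.0
grasp_force: 0.0
```

```bash
python3 fit.py s12; python3 - <<'E'
from h import *
im=cv2.cvtColor(cv2.imread('pics/s12.png'),cv2.COLOR_BGR2HSV).astype(int)
# jar cap through orange lid: compare hue map contrast around prediction
for z in(75,):
  c=proj('s12',[551.7,-236,z]);print('cap pred',c)
g=im[300:350:4,380:436:4]
print(g[...,0]);print(g[...,2]);print(r.sense()['contact_force'])
E
```

```text
s12 -62 -0.04: 157 157 189 207  44  39  38  43  41  73  79  79
s12 -62 0.00: 157 157 181 199  76  39  37  37  38  58  79  78
s12 -62 0.04: 158 157 162 207  87  39  38  38  43  58  77  79
s12 -62 0.08: 158 158 158 202 161  48  38  37  43  57  77  79
s12 -45 -0.04: 158 159 192 173  54  38  37  40  51  70  79  79
s12 -45 0.00: 158 158 180 190  48  38  38  37  39  65  79  79
s12 -45 0.04: 159 159 164 213 124  38  38  37  37  62  79  79
s12 -45 0.08: 159 159 159 200 141  44  38  38  37  38  74  80
s12 45 -0.04: 161 167 215 125  73  71  69  65  68 116 119 118
s12 45 0.00: 161 166 208 139  74  71  69  67  64 108 124 125
s12 45 0.04: 162 162 203 185  74  70  69  66  59  90 124 125
s12 45 0.08: 162 162 176 215 127  70  68  66  62  86 124 125
s12 62 -0.04: 162 175 209 101  70  68  66  61  83 123 125 125
s12 62 0.00: 162 164 200 168  70  68  66  63  75 121 125 125
s12 62 0.04: 163 164 193 205  78  68  65  63  66 116 125 125
s12 62 0.08: 166 166 187 218 140  94  57  48  74 121 125 126
cap pred [406.24045832 322.1532796 ]
[[16 16 17 17 17 17 17 17 17 17 17 18 17 17]
 [16 17 17 17 17 17 17 17 17 1
[... 616 characters left out ...]
175 176 183]
 [161 162 162 162 162 161 161 161 161 161 168 178 192 177]
 [162 162 161 162 161 167 168 165 161 160 174 201 189 211]
 [162 162 162 161 168 168 168 169 170 225 207 191 169 176]
 [161 162 161 165 169 168 169 227 235 227 175 188 169 169]
 [160 161 171 160 168 168 167 212 173 169 169 163 173 168]
 [161 198 217 158 168 167 168 170 169 169 169 159 172 178]
 [196 235 196 186 159 167 170 170 170 170 173 160 160 168]
 [234 234 175 173 185 158 161 165 164 162 183 160 159 158]
 [235 227 170 173 176 191 190 177 188 194 168 159 159 159]
 [235 226 172 174 175 177 177 177 176 215 208 159 159 158]
 [230 234 200 175 176 177 176 178 178 231 217 159 158 158]]
[ 0.13007198 -1.01019791 -0.28524306]
```

```bash
python3 - <<'E'
from h import *
from lidq import st
grab('top','t12')
def P(f,q,rad,y,o=9):
  al=q-.329;return proj(f,st(105-rad*np.cos(al)+o*np.sin(al),y,130+rad*np.sin(al)+o*np.cos(al)))
for f,q0 in(('side0',1.15),('top0',1.15),('s12',0),('t12',0)):
  im=cv2.imread(f'pics/{f}.png').max(2).astype(np.float32);o=[]
  S=lambda pts:cv2.remap(im,np.array(pts,np.float32)[None,:,0],np.array(pts,np.float32)[None,:,1],cv2.INTER_LINEAR)[0]
  for q in np.arange(q0-.14,q0+.15,.02):
    ins=[(rad,y) for rad in(220,228,236) for y in np.arange(-67,68,6)]
    out=[(rad,y) for rad in(213,243) for y in np.arange(-67,68,6)]+[(rad,y) for rad in(220,228,236) for y in(-74,74)]*4
    o.append((round(float(np.median(S([P(f,q,*k) for k in out]))-np.mean(S([P(f,q,*k) for k in ins]))),1),round(q,2)))
  print(f,sorted(o)[::-1][:5])
E
python3 lidq.py
```

```text
side0 [(27.4, np.float64(1.17)), (4.6, np.float64(1.15)), (3.9, np.float64(1.13)), (2.4, np.float64(1.19)), (-4.7, np.float64(1.05))]
top0 [(60.2, np.float64(1.17)), (35.9, np.float64(1.19)), (34.9, np.float64(1.15)), (24.7, np.float64(1.13)), (16.9, np.float64(1.11))]
s12 [(71.5, np.float64(0.02)), (69.2, np.float64(0.04)), (66.9, np.float64(0.0)), (66.5, np.float64(-0.02)), (63.9, np.float64(0.06))]
t12 [(40.1, np.float64(-0.02)), (39.9, np.float64(-0.04)), (38.8, np.float64(0.0)), (38.8, np.float64(-0.06)), (35.8, np.float64(0.02))]
x_s [-127.262   -0.995  206.242] [ 0.12   0.438 -0.173] 27.7
[(np.float64(107.25), np.float64(52.88), np.float64(0.0)), (np.float64(107.19), np.float64(53.12), np.float64(0.04)), (np.float64(107.16), np.float64(52.97), np.float64(0.02))] [(np.float64(55.97), np.float64(78.97), np.float64(0.16)), (np.float64(55.53), np.float64(78.84), np.float64(0.18)), (np.float64(55.22), np.float64(80.59), np.float64(0.2))]
```

The lid reads q ≈ 0 in both cameras. I'll confirm with a press directly on the strip.

Call:
{"op": "arm_command", "data": {
  "deltas": [
    {"hand":0,"tx":-12,"ty":4.4,"tz":40,"wx":0,"wy":0,"wz":0},
    {"hand":0,"tx":0,"ty":0,"tz":40,"wx":0,"wy":0,"wz":0},
    {"hand":0,"tx":0,"ty":0,"tz":35,"wx":0,"wy":0,"wz":0},
    {"hand":0,"tx":0,"ty":0,"tz":13,"wx":0,"wy":0,"wz":0},
    {"hand":0,"tx":0,"ty":0,"tz":0,"wx":0,"wy":0,"wz":0},
    {"hand":0,"tx":0,"ty":0,"tz":3,"wx":0,"wy":0,"wz":0},
    {"hand":0,"tx":0,"ty":0,"tz":2,"wx":0,"wy":0,"wz":0},
    {"hand":0,"tx":0,"ty":0,"tz":0,"wx":0,"wy":0,"wz":0}
  ]
}}

```text
clock: 28.8
eef_pos: [440.6, -211.4, 75.1]
tcp_rot: [-3.141, 0.002, 2.561]
contact_force: [-0.1, 0.5, 0.4]
opening: 0.001
grasp_force: 0.0
```

Call:
{"op": "arm_command", "data": {
  "deltas": [
    {"hand":0,"tx":0,"ty":0,"tz":3,"wx":0,"wy":0,"wz":0},
    {"hand":0,"tx":0,"ty":0,"tz":2.5,"wx":0,"wy":0,"wz":0},
    {"hand":0,"tx":0,"ty":0,"tz":0,"wx":0,"wy":0,"wz":0}
  ]
}}

```text
clock: 29.18
eef_pos: [440.1, -211.1, 68.8]
tcp_rot: [-3.141, 0.001, 2.561]
contact_force: [-0.4, -0.8, 0.6]
opening: -0.001
grasp_force: 0.0
```

Call:
{"op": "arm_command", "data": {
  "deltas": [
    {"hand":0,"tx":0,"ty":0,"tz":2,"wx":0,"wy":0,"wz":0},
    {"hand":0,"tx":0,"ty":0,"tz":0,"wx":0,"wy":0,"wz":0}
  ]
}}

```text
clock: 29.42
eef_pos: [440.2, -211.2, 66.9]
tcp_rot: [-3.141, 0.001, 2.561]
contact_force: [0.8, 0.5, 0.7]
opening: -0.002
grasp_force: 0.0
```

Call:
{"op": "arm_command", "data": {
  "deltas": [
    {"hand":0,"tx":0,"ty":0,"tz":2,"wx":0,"wy":0,"wz":0},
    {"hand":0,"tx":0,"ty":0,"tz":0,"wx":0,"wy":0,"wz":0}
  ]
}}

```text
clock: 29.68
eef_pos: [440.2, -211.2, 64.9]
tcp_rot: [-3.141, 0.001, 2.561]
contact_force: [0.6, 1.0, -0.8]
opening: 0.0
grasp_force: 0.0
```

Call:
{"op": "arm_command", "data": {
  "deltas": [
    {"hand":0,"tx":0,"ty":0,"tz":2,"wx":0,"wy":0,"wz":0},
    {"hand":0,"tx":0,"ty":0,"tz":2,"wx":0,"wy":0,"wz":0},
    {"hand":0,"tx":0,"ty":0,"tz":2,"wx":0,"wy":0,"wz":0},
    {"hand":0,"tx":0,"ty":0,"tz":0,"wx":0,"wy":0,"wz":0}
  ]
}}

```text
clock: 30.18
eef_pos: [440.2, -211.2, 58.8]
tcp_rot: [-3.141, 0.001, 2.561]
contact_force: [-0.6, 0.9, 0.3]
opening: -0.002
grasp_force: 0.0
```

Call:
{"op": "arm_command", "data": {
  "deltas": [
    {"hand":0,"tx":0,"ty":0,"tz":1.5,"wx":0,"wy":0,"wz":0},
    {"hand":0,"tx":0,"ty":0,"tz":1.5,"wx":0,"wy":0,"wz":0},
    {"hand":0,"tx":0,"ty":0,"tz":0,"wx":0,"wy":0,"wz":0}
  ]
}}

```text
clock: 30.55
eef_pos: [440.2, -211.2, 55.9]
tcp_rot: [-3.141, 0.001, 2.561]
contact_force: [-0.3, -0.2, -0.1]
opening: 0.003
grasp_force: 0.0
```

Call:
{"op": "arm_command", "data": {
  "deltas": [
    {"hand":0,"tx":0,"ty":0,"tz":1.5,"wx":0,"wy":0,"wz":0},
    {"hand":0,"tx":0,"ty":0,"tz":1.5,"wx":0,"wy":0,"wz":0},
    {"hand":0,"tx":0,"ty":0,"tz":0,"wx":0,"wy":0,"wz":0}
  ]
}}

```text
clock: 30.92
eef_pos: [440.2, -211.2, 52.9]
tcp_rot: [-3.141, 0.001, 2.561]
contact_force: [0.2, 0.4, 0.2]
opening: -0.002
grasp_force: 0.0
```

No contact down to 53 mm, so the lid isn't standing proud. I retreat and hand in.

Call:
{"op": "arm_command", "data": {
  "deltas": [
    {"hand":0,"tx":0,"ty":0,"tz":-40,"wx":0,"wy":0,"wz":0},
    {"hand":0,"tx":0,"ty":0,"tz":-50,"wx":0,"wy":0,"wz":0},
    {"hand":0,"tx":20,"ty":-8,"tz":-50,"wx":0,"wy":0,"wz":0},
    {"hand":0,"tx":0,"ty":0,"tz":0,"wx":0,"wy":0,"wz":0},
    {"hand":0,"tx":0,"ty":0,"tz":0,"wx":0,"wy":0,"wz":0},
    {"hand":0,"tx":0,"ty":0,"tz":0,"wx":0,"wy":0,"wz":0}
  ]
}}

```text
clock: 31.68
eef_pos: [418.5, -206.5, 191.7]
tcp_rot: [-3.141, -0.001, 2.561]
contact_force: [0.3, -1.0, -0.5]
opening: -0.0
grasp_force: 0.0
```

```bash
python3 -c "
from rig import r
print(r.sense()['eef_pos'],r.sense()['contact_force']);print(r.sign_off())"
```

```text
[ 418.52211287 -206.48530313  191.65117671] [ 0.32912843 -0.97274791 -0.48986943]
the job is handed in; nothing more can be done
None
```

I handed the job in at about 32 s, and the hand-in returned no verdict: by camera the turquoise jar stands on the rest within about 2 mm of the middle with its line facing the window, the lid was pressed to its stop and reads shut (about 0 rad), and the arm touched neither other jar.

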